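Hold the thickness probe on the marked spot of the blue glass

TASK

Measure the blue glass sheet: first turn the dial on the grey gauge box until its white pointer is on the blue dot, then slide the red lock fully home towards the dial, leaving the dial set. Then take the orange probe out of its stand and hold its spring tip on the white spot of the sloping glass, square to the glass and gently, so that the tip is pressed about half way in; finish while still holding it there. Never push hard on the glass, and leave the red-capped dropper bottle, the green pot and the roll of tape where they stand.

Things in the scene. Friction and masses are not known exactly. Their poses are not given: they have to be found in the camera images.
- gauge_box: Grey gauge box fixed to the table, 120 (x) x 170 (y) x 45 mm high, standing on the table; origin at the centre of its underside. On its flat top: the dial, axis at (12, -45) mm in the box frame, and the lock. Round the dial are three dots, 32 mm from its axis: white, BLUE, amber. The box and the rest with the glass may change places, and both are turned a little.
- dial (a joint): Dial angle in rad, 0 to 2.2, growing clockwise seen from above. White dot at 0.45, BLUE dot at 1.30, amber dot at 1.95; it starts between 0 and 0.55. Stays where it is left (friction about 0.04 N m).
- dial_grip (a point): Point on the dial's axis at the height to grip, 75 mm above the table (30 mm above the box top). The dial has a black upright grip bar, 14 mm thick (its y), 40 mm long (its x), from 12 to 40 mm above the box top, over a flat steel skirt of 44 mm diameter. Its x axis points along the bar to the white pointer end; z up.
- lock (a joint): Travel of the lock in m: 0 open (start 0 to 0.006), 0.032 fully home at its hard stop. It slides along the box's -y towards the dial, friction about 1.5 N. Its steel fork (top 8.5 mm above the box top, 52 mm wide) then reaches round the dial's hub, below the grip bar.
- lock_tab (a point): Centre of the lock's red upright tab: 34 mm along the box's x, 12 mm thick along the box's y, from 8 to 38 mm above the box top (this point is 23 mm above it, 68 mm above the table). Pinch it or push its +y face. Axes as the box's; open, it is 85 mm from the dial's axis, home 53 mm.
- stand: Probe stand fixed to the table: grey block 60 x 60 x 62 mm high on a 74 x 74 x 8 mm foot, origin at the centre of its underside, with an upright hole of 20 mm diameter, 57 mm deep in its top, in which the probe stands.
- probe: The loose orange probe as a whole, 0.09 to 0.16 kg, 142 mm long, standing upright in the stand at the start. Origin on its axis at the lower end of its steel nose, z along the axis towards the cap. Nose 16 mm diameter from z = 0 to 40 mm, black collar 30 mm diameter from 40 to 46 mm (it rests on the stand's top), orange round handle 24 mm diameter from 46 to 130 mm. To free it, lift it straight up more than 55 mm.
- probe_grip (a point): Grip point on the axis of the probe's orange handle, z = 90 mm in the probe's frame (same axes), 112 mm above the table at the start, 102 mm from the end of the spring tip when that is out.
- probe_tip (a point): The very end of the probe's rounded brass spring tip (8 mm diameter), on the probe's axis, 12 mm beyond the nose when out. Same axes as the probe.
- tip (a joint): How far the spring tip is pressed into the probe, in m: 0 out, 0.010 fully in. Spring: 0.9 N at 0, 3.2 N half way at 0.005, 5.4 N at 0.010.
- glass: Blue glass sheet, 130 x 146 x 6 mm, fixed on a wooden rest that slopes 20 degrees up away from the robot (when the rest is not turned). Origin at the centre of its underside, 48 mm above the table; z square to the glass. The rest is 160 x 168 mm and fixed to the table.
- spot (a point): Centre of the white round spot (18 mm diameter, black centre) on the upper face of the glass, about 58 mm above the table; z points out of the glass, square to it.
- rest: Wooden rest that carries the glass, fixed; origin on the table under its middle, z up, x the way the slope rises.
- red_dropper: Loose dropper bottle with red cap, 27 mm diameter, 86 mm high, origin at the centre of its underside. Leave alone.
- green_pot: Loose green pot, 25 mm diameter, 34 mm high, origin at the centre of its underside. Leave alone.
- tape: Loose roll of blue tape, 77 mm diameter, 24 mm high, origin at the centre of its underside. Leave alone.
There are look-alikes about, which are no part of the job. There is more than one size of the probe; the job needs the largest. Leave any pink look-alike of the gauge_box alone.

How it is judged:
On the way, in this order (a step that is already met when the one before it is completed fails the run):
1. the dial's pointer stands on the blue dot (within 0.12 rad) with the lock still open (value of joint dial between 1.18 and 1.42 rad and value of joint lock below 0.012 m), for 0.2 s.
2. the lock is slid home, the dial still on the blue dot (value of joint dial between 1.18 and 1.42 rad and value of joint lock above 0.028 m), for 0.2 s.
3. the probe is lifted clear of its stand (z of probe in the frame of stand above 0.075 m and contact force between the fingers and probe above 1 N), for 0.2 s.
At the end, for the whole second after the job is handed in: Gripper holds the probe still, off its stand: tip within 9 mm of the spot centre, axis within 0.15 rad of square to the glass, tip pressed in 2 to 8 mm, 0.8 to 8 N on the glass; dial within 0.12 rad of the blue dot, lock at least 28 of 32 mm home (all of step 2 and distance between probe_tip and spot below 0.009 m and angle between the z axis of probe_tip and the z axis of spot, either way round below 0.15 rad and z of probe in the frame of spot above 0 m and value of joint tip between 0.002 and 0.008 m and contact force between probe and glass between 0.8 and 8 N and contact force between the fingers and probe above 1 N and contact force between probe and stand below 0.1 N and linear speed of probe below 0.02 m/s); the arm keeps its last pose, push and grip.
It fails at once if the probe or the robot pushes on the glass with more than 15 N (contact force between any of probe, the arm, the fingers and glass above 15 N).
It fails at once if the dropper bottle, the green pot or the tape is moved more than 15 mm (distance of any of red_dropper, green_pot, tape from where it was at the start of the episode above 0.015 m).
It fails at once if the dropper bottle or the green pot is tipped over (angle between any of red_dropper, green_pot's own z axis and vertical above 0.4 rad).
It also fails if it takes over 61 s, if anything falls off the work surface, if the arm or the gripper's body presses on something with over 40 N, if the wrist force passes 120 N, or if a joint passes its speed limit or range.

ROBOT

A 7-joint arm with a two-finger parallel gripper is mounted at the origin on the work surface; the furniture and walls round the work are solid. World frame = base frame: x ahead of the robot, y to its left, z up, the work surface at z = 0. Lengths are in m, angles in rad, forces in N, time in s.
With the tool pointing down it reaches from about 0.4 to 0.875 m from the base axis. Payload 19.3 kg.
Tool frame: the origin (TCP) lies between the finger pads; the fingertips stand 8 mm ahead of it and the grasp point (between the pads) lies 11 mm behind it (bot.tip_extent is the x of the fingertips in the tool frame, in m); x points along the fingers, y is the direction in which the jaws open and shut, and the axes are right-handed (so a half turn about x gives the same grasp; the last joint's range is limited). The gripper opens to 85 mm and grips with 20 to 120 N. Pads are 22 mm wide; open, the fingers measure 114 mm over their backs; the gripper's body (76 mm by 85 mm) begins 54 mm behind the grasp point. The pads swing forward as they close: fully open they stand 13 mm farther back than shut.
Start: joints at [1.096, 0.521, -0.036, 1.599, 0.021, 1.021, -0.113], TCP at [0.246, -0.574, 0.239] pointing down, gripper open.
Joint ranges: [-2.91, 2.91], [-0.3, 2.13], [-1.5, 1.42], [0.17, 2.43], [-1.26, 4.41], [0.16, 1.93], [-2.52, 2.52]. Speed limits (rad/s): [1.89, 1.89, 2.39, 2.39, 3.01, 3.01, 3.01].

INTERFACE

Orientations are given as [roll, pitch, yaw] about the fixed x, y, z axes, in that order (R = Rz(yaw) Ry(pitch) Rx(roll)).
In Python, from workcell import telemetry, grab_frame, job, cut_out, pinpoint, bot gives the robot as it stands.
- The arm moves only by the tool send_rows, never from a script. Its argument "rows" is a list of rows, each an object of numbers: "dx", "dy", "dz": the shift along the tool's x, y, z in cm; "rx", "ry", "rz": the turn, a rotation vector about the tool's x, y, z in units of 10 degrees (1.0 is 10 degrees); "fingers": the closure, from -1 (fully open) to 1 (shut). In form: [{"dx": .., "dy": .., "dz": .., "rx": .., "ry": .., "rz": .., "fingers": ..}, ...]. A call has exactly 8 rows; each row is the pose to reach, as a shift and turn from the pose commanded when the call began, along the tool's axes at that moment; what a row does not reach only later rows make up. A row lasts 1/8 s, in which the tool goes at most 62.5 mm and 10.7 degrees, less where a joint would pass 70% of its speed; a pose out of reach is approached as far as the arm can. A call with a gripper value outside its range is refused whole. The fingers move at their own pace and stop on an object; "squeeze" is the grip in N (left out, the last holds). Time passes only in rows, so rows that repeat a pose let the fingers close, or fill a call up. It gives the time, the measured TCP pose, the force and the opening at its end, in the units of the state.
- telemetry.observe(): the state, without advancing time (a new reading comes with each control period).
- grab_frame(name): name is "scene" or "top" or "wrist"; returns a dict with "pixels" (480x640x3 uint8, blue, green, red), "fx", "fy", "cx", "cy" (pixels), "R" (3x3) and "t" (3): a world point X has camera coordinates R X + t. Camera axes: x right, y down, z forward; pixel columns grow to the right and rows downward; lengths in m; the calibration is good to about 2 mm. A picture is of the moment at which its call begins. There is no depth.
- job.job_done(): hands the job in, once; it reports no verdict.
Trained networks look in a picture, given as the dict that the camera call returned (one of the last four; its "shot" number tells which), for a name from the list of things; names that differ only in an ending like _2 or _b are one class to them, and where a whole thing is asked for, a point or a joint stands for the part that bears it (a point fixed in the world has none). Each returns a list of dicts, best first, with "conf" (0 to 1); they miss things now and then, are a little off and sometimes report something else, mostly with a low value. They report only what shows in the picture. A call takes as long as a camera call. They do not tell look-alikes from the thing itself.
- cut_out(picture, label): "pixels" (480x640 bool, what is visible of it) and "centre" ([column, row] in pixels, amid what is visible of it).
- pinpoint(picture, label): "centre" ([column, row] in pixels: a listed point, or the origin of a listed thing).
The state is a dict: "clock": time; "qpos": joint angles; "qd": joint speeds; "joint_efforts": joint torques, N m; "position": TCP position; "tool_rot": TCP orientation; "force": force on the tool from outside, world axes, zero at the start; "moment": the same for the moment, N m; "grip_width": finger opening in m.
Only numpy, scipy, OpenCV 4.12 (cv2) and the standard library are available. Lean on these libraries where they do the work, as an engineer would, in place of code of your own. Each camera call takes 0.05 s, during which the arm holds its last target.

## Working session

There is one attempt and no reset: what is moved stays moved. The work goes in short steps, Python scripts to look and compute and a tool call to move; the robot and the scene stay as the last step left them, time stands still between calls to the robot, and variables do not carry over. Pictures are saved under pics/ and viewed, and the job is handed in when it is done.

Besides the shell and the picture viewer there is one more tool, called by a JSON object that holds its "api" and its "payload", one argument or row to a line. send_rows: Moves the arm, as the interface text tells. Its arguments: {"type":"object","properties":{"rows":{"type":"array","items":{"type":"object","properties":{"dx":{"type":"number"},"dy":{"type":"number"},"dz":{"type":"number"},"rx":{"type":"number"},"ry":{"type":"number"},"rz":{"type":"number"},"fingers":{"type":"number"}}}},"squeeze":{"type":"number"}},"required":["rows"]}

```bash
ls; mkdir -p pics; python3 - <<'E'
from workcell import telemetry, grab_frame, job, cut_out, pinpoint, bot
import cv2,json
print(telemetry.observe()); print([a for a in dir(bot) if a[0]!='_'], bot.tip_extent)
for n in ("scene","top"):
    p=grab_frame(n); cv2.imwrite(f"pics/{n}0.png",p["pixels"])
    print(n,p["fx"],p["cx"],p["cy"],p["R"],p["t"])
    for l in ("gauge_box","dial_grip","lock_tab","stand","probe","probe_grip","glass","spot","rest","red_dropper","green_pot","tape"):
        print(l,[(round(d["conf"],2),[round(float(c),1) for c in d["centre"]]) for d in pinpoint(p,l)][:4])
E
```

```text
pics
{'clock': 0.0, 'qpos': array([ 1.09580764,  0.52203067, -0.03632101,  1.59997766,  0.02119225,
        1.02109741, -0.11283074]), 'qd': array([-0.00041187,  0.00236404, -0.00065638, -0.00136655,  0.00021425,
        0.00081697, -0.00074088]), 'joint_efforts': array([-7.76868674e-04, -9.27117920e+01,  1.97945796e+00, -3.69941032e+01,
        1.78076571e-02,  8.11851409e-03, -1.24710973e-04]), 'position': array([ 0.24598202, -0.57421511,  0.23872628]), 'tool_rot': array([-1.50299002,  1.56966793,  2.04334046]), 'force': array([-0.48972553, -0.30494918,  0.23160139]), 'moment': array([ 0.00130437, -0.00630623,  0.05418856]), 'grip_width': 0.08519183238953147}
['IKError', 'tip_extent'] 0.008
scene 606.3514226933675 320.8716439360904 237.550435560139 [[-0.65673331 -0.75405695 -0.0099741 ]
 [-0.55571512  0.49284697 -0.66953907]
 [ 0.50978629 -0.43416585 -0.74270987]] [0.33773889 0.3708042  1.05804929]
gauge_box [(0.94, [215.5, 316.0]), (0.7, [241.4, 425.9])]
dial_grip [(0.65, [258.7, 389.8]), (0.56, [221.7, 282.9]), (0.39, [214.0, 319.7])]
lock_tab [(0.78, [186.5, 305.1]), (0.58, [211
[... 754 characters left out ...]
296.8]), (0.7, [240.3, 211.7])]
dial_grip [(0.66, [252.4, 204.9]), (0.48, [213.3, 290.5])]
lock_tab [(0.86, [185.1, 283.0]), (0.85, [219.6, 205.3]), (0.65, [318.8, 254.7]), (0.27, [317.5, 253.7])]
stand [(0.82, [319.7, 251.6]), (0.74, [252.7, 202.3])]
probe [(0.6, [314.8, 197.1]), (0.55, [286.0, 261.6]), (0.48, [315.7, 287.9]), (0.45, [315.2, 256.0])]
probe_grip [(0.75, [317.7, 196.8]), (0.55, [282.9, 261.2]), (0.51, [316.8, 256.5]), (0.44, [317.7, 287.1])]
glass [(0.62, [419.7, 221.2])]
spot [(0.57, [405.3, 223.4])]
rest [(0.9, [414.4, 226.5])]
red_dropper [(0.58, [314.4, 194.4]), (0.3, [251.4, 203.8])]
green_pot [(0.53, [416.6, 221.9]), (0.47, [258.6, 270.6])]
tape [(0.66, [420.7, 285.4])]
```

View pics/scene0.png

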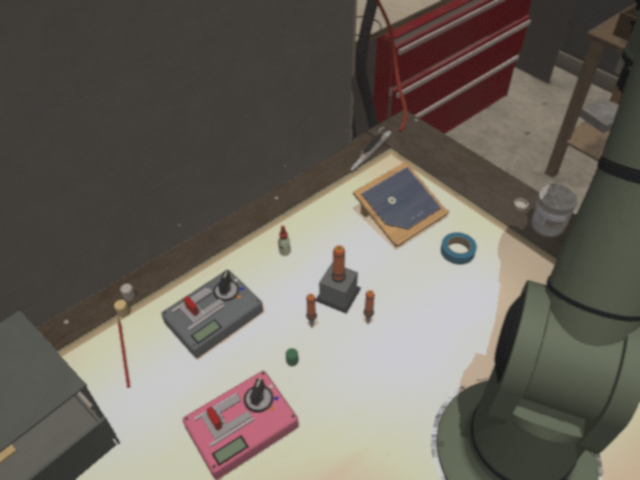

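View pics/top0.png

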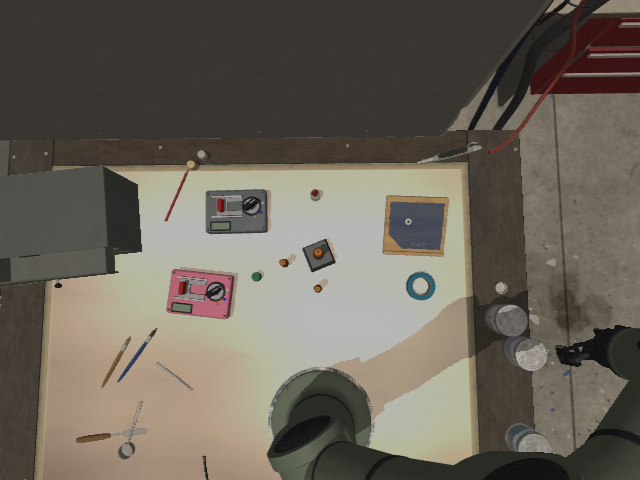

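```bash
python3 - <<'E'
import cv2
a=cv2.imread("pics/scene0.png");cv2.imwrite("pics/scene0c.png",cv2.resize(a[230:450,140:400],(780,660))[:600])
cv2.imwrite("pics/scene0c.png",cv2.resize(a[230:430,150:400],(750,600),interpolation=cv2.INTER_CUBIC))
a=cv2.imread("pics/top0.png");cv2.imwrite("pics/top0c.png",cv2.resize(a[170:330,160:360],(750,600),interpolation=cv2.INTER_CUBIC))
E
```

```text
(no output)
```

View pics/scene0c.png

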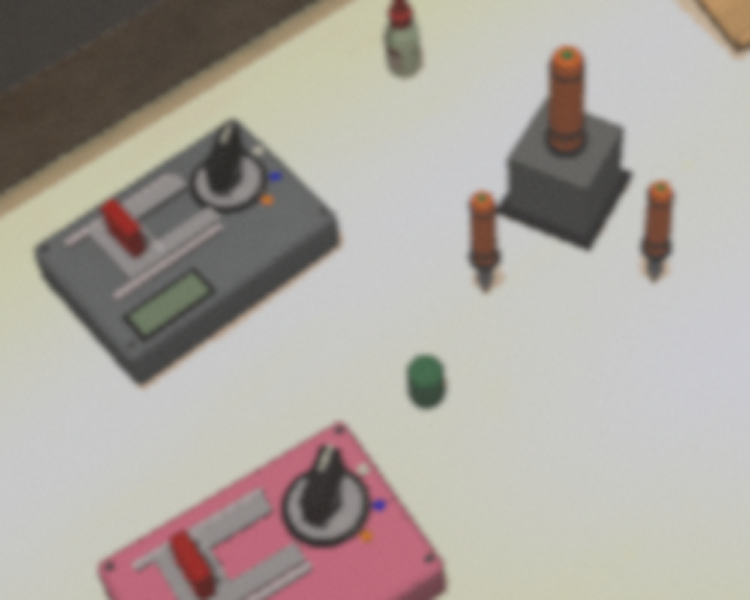

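View pics/top0c.png

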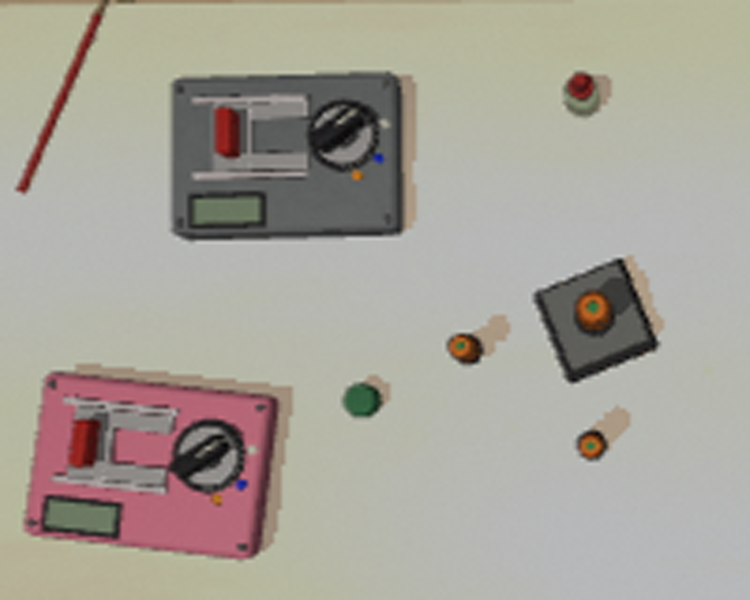

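```bash
cat > h.py <<'E'
from workcell import telemetry, grab_frame, job, cut_out, pinpoint, bot
import cv2, numpy as np
from scipy.spatial.transform import Rotation as Ro
def ray(p,uv):
    d=np.array([(uv[0]-p["cx"])/p["fx"],(uv[1]-p["cy"])/p["fy"],1.]); R=np.array(p["R"]);t=np.array(p["t"])
    return -R.T@t, R.T@d
def onz(p,uv,z):
    o,d=ray(p,uv); return o+d*(z-o[2])/d[2]
def tri(obs):
    A=np.zeros((3,3));b=np.zeros(3);L=[]
    for p,uv in obs:
        o,d=ray(p,uv);d=d/np.linalg.norm(d);M=np.eye(3)-np.outer(d,d);A+=M;b+=M@o;L.append((o,M))
    X=np.linalg.solve(A,b); return X,[round(1e3*float(np.linalg.norm(M@(X-o))),1) for o,M in L]
def proj(p,X):
    c=np.array(p["R"])@np.asarray(X)+np.array(p["t"]); return np.array([p["fx"]*c[0]/c[2]+p["cx"],p["fy"]*c[1]/c[2]+p["cy"]])
def blobs(p,lo,hi,box,amin=3):
    h=cv2.cvtColor(p["pixels"],cv2.COLOR_BGR2HSV);m=cv2.inRange(h,lo,hi);k=np.zeros_like(m);k[box[1]:box[3],box[0]:box[2]]=1;m*=k
    n,l,s,c=cv2.connectedComponentsWithStats(m)
    return [(int(s[i,4]),c[i].round(2).tolist()) for i in range(1,n) if s[i,4]>=amin]
def tool(): 
    s=telemetry.observe(); return s["position"],Ro.from_euler("xyz",s["tool_rot"])
E
python3 - <<'E'
from h import *
np.set_printoptions(precision=4,suppress=True)
s=grab_frame("scene");t=grab_frame("top")
for n,p,box in(("top",t,(205,185,272,238)),("scene",s,(160,265,265,355))):
    print(n,"blue",blobs(p,(110,120,60),(130,255,255),box),"amb",blobs(p,(8,130,120),(25,255,255),box),"red",blobs(p,(0,150,60),(6,255,255),box), blobs(p,(172,150,60),(180,255,255),box))
print("box",tri([(t,(204.5,296.8))])if 0 else onz(t,(240.3,211.7),0),onz(s,(215.5,316.0),0))
print("dial",tri([(t,(252.4,204.9)),(s,(221.7,282.9))]),onz(t,(252.4,204.9),.075),onz(s,(221.7,282.9),.075))
print("lock",tri([(t,(219.6,205.3)),(s,(186.5,305.1))]),onz(t,(219.6,205.3),.068))
print("stand",onz(t,(319.7,251.6),0),onz(s,(338,294.3),0))
print("pgrip",tri([(t,(316.8,256.5)),(s,(338.,260.9))]),onz(t,(316.8,256.5),.112),onz(s,(338,260.9),.112))
print("spot",tri([(t,(405.3,223.4)),(s,(389.,198.6))]),onz(t,(405.3,223.4),.058))
print("rest",onz(t,(414.4,226.5),0),onz(s,(398.5,216.7),0))
print("drop",onz(t,(315,194.4),.08),onz(s,(287,248.8),0))
print("pot",onz(t,(257,276),.034),"tape",onz(t,(420.7,285.4),0.012))
for l in("spot","probe_grip","dial_grip"):print(l,[(round(d["conf"],2),np.round(d["centre"],1)) for d in pinpoint(t,l)],[(round(d["conf"],2),np.round(d["centre"],1)) for d in pinpoint(s,l)])
E
python3 - <<'E'
import cv2
a=cv2.imread("pics/top0.png");b=cv2.resize(a[180:240,200:275],(750,600),interpolation=cv2.INTER_CUBIC);cv2.imwrite("pics/box.png",b)
b=cv2.resize(a[185:265,370:470],(750,600),interpolation=cv2.INTER_CUBIC);cv2.imwrite("pics/rest.png",b)
E
```

```text
top blue [(6, [260.33, 211.83])] amb [(6, [254.67, 216.17])] red [(70, [220.36, 205.09])] []
scene blue [(4, [241.5, 288.5])] amb [(8, [238.5, 296.0])] red [(82, [189.95, 303.8])] []
box [0.582  0.2291 0.    ] [0.5805 0.2312 0.    ]
dial (array([0.5953, 0.189 , 0.0596]), [5.7, 5.7]) [0.5887 0.1822 0.075 ] [0.5888 0.198  0.075 ]
lock (array([0.5919, 0.2765, 0.0672]), [3.5, 3.5]) [0.5894 0.2736 0.068 ]
stand [0.4656 0.0003 0.    ] [0.4541 0.0042 0.    ]
pgrip (array([0.4469, 0.0086, 0.1202]), [2.9, 2.9]) [0.4453 0.0068 0.112 ] [0.4541 0.0058 0.112 ]
spot (array([ 0.5379, -0.2304,  0.07  ]), [2.4, 2.4]) [ 0.5377 -0.2342  0.058 ]
rest [ 0.5361 -0.2703  0.    ] [ 0.5286 -0.2568  0.    ]
drop [0.6155 0.0116 0.08  ] [0.6257 0.0048 0.    ]
pot [0.3964 0.1737 0.034 ] tape [ 0.3691 -0.281   0.012 ]
spot [(0.82, array([408.3, 222.9]))] [(0.8, array([391.3, 199. ]))]
probe_grip [(0.58, array([317.5, 253.1])), (0.54, array([319.7, 289. ])), (0.4, array([284.2, 260.8]))] [(0.79, array([311. , 305.4])), (0.6, array([338.5, 261.4])), (0.5, array([370.9, 303.6]))]
dial_grip [(0.63, array([210.9, 291.3]))] [(0.9, array([257.9, 390.3])), (0.76, array([225.5, 281.3]))]
```

View pics/box.png

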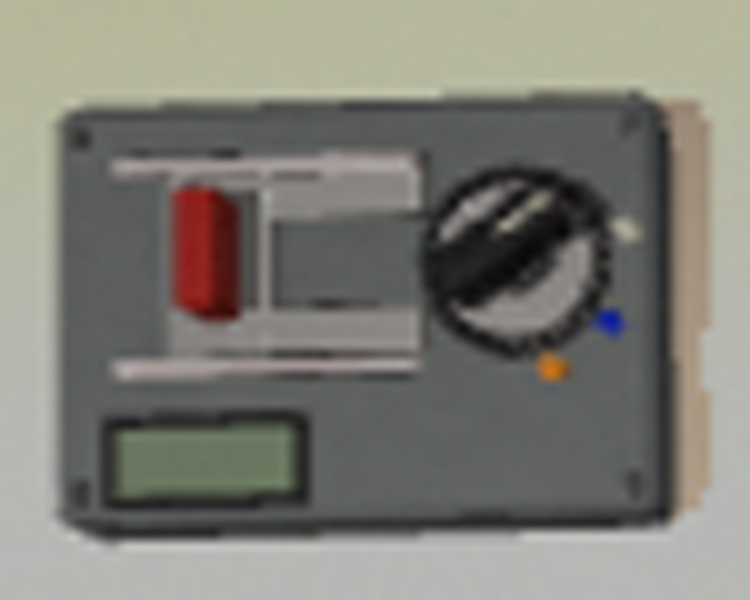

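View pics/rest.png

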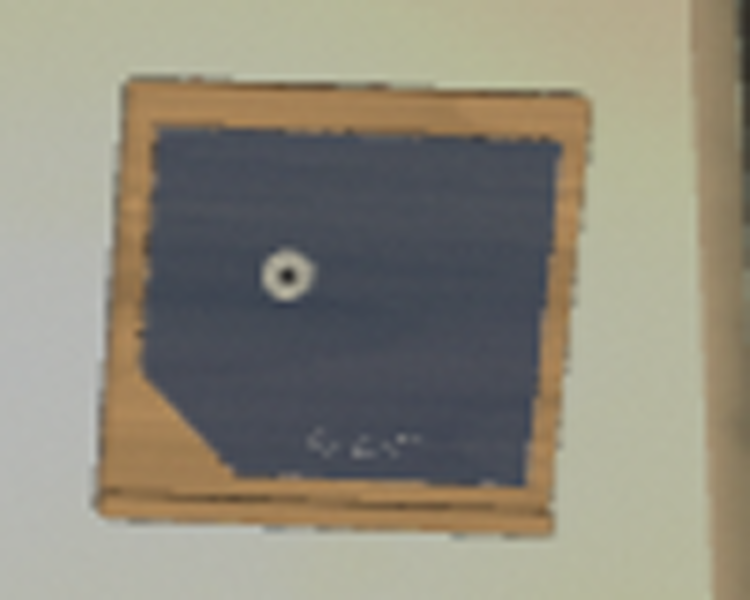

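```bash
python3 - <<'E'
from h import *
np.set_printoptions(precision=4,suppress=True)
t=grab_frame("top");s=grab_frame("scene")
f=lambda x,y:(200+x/10-.5,180+y/10-.5)
P={k:onz(t,f(*v),.045) for k,v in dict(w=(625,230),b=(610,322),a=(553,368),s1=(82,137),s2=(632,122),s3=(635,485),s4=(80,492),c1=(60,110),c2=(660,98),hub=(520,262)).items()}
for k in P: print(k,P[k])
e=P["s1"]-P["s2"]; e2=P["s4"]-P["s3"]; e3=P["s2"]-P["s3"]; e4=P["s1"]-P["s4"]
print("yaw from y edges",[np.arctan2(-v[0],v[1]) for v in (e,e2)],"x",[np.arctan2(v[1],v[0]) for v in (e3,e4)])
print("screw mean",np.mean([P[k] for k in("s1","s2","s3","s4")],0))
# fit circle centre: dots at angle th0-dial
D=[P["w"],P["b"],P["a"]];q=np.array([.45,1.3,1.95])
from scipy.optimize import least_squares
r=least_squares(lambda p:np.ravel([[d[0]-p[0]-.032*np.cos(p[2]-a),d[1]-p[1]-.032*np.sin(p[2]-a)] for d,a in zip(D,q)]),[.59,.185,0])
print(r.x,r.fun)
for n,p in(("t",t),("s",s)):
  X=[r.x[0],r.x[1],.075]; print(n,proj(p,X))
g=lambda x,y:(370+x/7.5-.5,185+y/7.5-.5)
print("spot",onz(t,g(288,275),.058), tri([(t,g(288,275)),(s,(391.3,199.5))]))
# rest/glass edges
for nm,a,b,z in (("topedge",(158,128),(560,142),.073),("right",(560,142),(525,485),.05),("left",(155,128),(143,375),.06),("bot",(235,475),(525,486),.03),):
  A=onz(t,g(*a),z);B=onz(t,g(*b),z);print(nm,A,B,np.arctan2(*(B-A)[[0,1]]))
E
```

```text
w [0.6005 0.1603 0.045 ]
b [0.5745 0.1642 0.045 ]
a [0.5617 0.18   0.045 ]
s1 [0.6279 0.3132 0.045 ]
s2 [0.6311 0.1586 0.045 ]
s3 [0.5288 0.1568 0.045 ]
s4 [0.5277 0.3115 0.045 ]
c1 [0.6357 0.3195 0.045 ]
c2 [0.6378 0.1508 0.045 ]
hub [0.5916 0.1895 0.045 ]
yaw from y edges [np.float64(0.020315414865527737), np.float64(0.007117019568776751)] x [np.float64(0.017290974272244464), np.float64(0.016429100579857858)]
screw mean [0.5789 0.235  0.045 ]
[ 0.5917  0.191  -0.8416] [-0.0001 -0.      0.0001  0.0001  0.     -0.0001]
t [249.1899 203.8032]
s [223.7032 280.2046]
spot [ 0.5438 -0.2414  0.058 ] (array([ 0.544 , -0.242 ,  0.0553]), [0.2, 0.2])
topedge [ 0.5957 -0.1931  0.073 ] [ 0.5896 -0.3374  0.073 ] -3.099345444266166
right [ 0.5936 -0.3435  0.05  ] [ 0.4674 -0.3267  0.05  ] -1.4384583095331518
left [ 0.598 -0.194  0.06 ] [ 0.5073 -0.1878  0.06  ] -1.502651937351685
bot [ 0.473  -0.2252  0.03  ] [ 0.4685 -0.3318  0.03  ] -3.098811648924694
```

```bash
cat >> h.py <<'E'
def down(phi):
    y=np.array([np.cos(phi),np.sin(phi),0]);x=np.array([0,0,-1.]);return Ro.from_matrix(np.c_[x,y,np.cross(x,y)])
def go(P,R,P0=None,R0=None):
    p,r=tool()
    if P0 is not None:p=np.array(P0)
    if R0 is not None:r=R0
    d=r.inv().apply(np.array(P)-p)*100; w=(r.inv()*R).as_rotvec()/np.radians(10)
    print("dx %.2f dy %.2f dz %.2f  rx %.2f ry %.2f rz %.2f"%(*d,*w))
E
python3 - <<'E'
from h import *
p,r=tool();print(p,r.as_matrix().round(3))
for phi in (.53,.53-np.pi): go([.5917,.191,.24],down(phi))
p=grab_frame("wrist");cv2.imwrite("pics/w0.png",p["pixels"]);print(p["R"],p["t"],-r.inv().apply(-p["R"].T@p["t"]-tool()[0]),p["fx"])
E
```

```text
[ 0.24613513 -0.57447515  0.23928654] [[-0.     0.394 -0.919]
 [ 0.    -0.919 -0.394]
 [-1.    -0.    -0.   ]]
dx -0.07 dy -56.75 dz -61.91  rx -9.72 ry -0.00 rz 0.00
dx -0.07 dy -56.75 dz -61.91  rx 8.28 ry 0.00 rz 0.00
[[ 3.93835201e-01 -9.19180955e-01 -4.53972496e-04]
 [-8.86751385e-01 -3.80070263e-01  2.63094234e-01]
 [-2.42003751e-01 -1.03213210e-01 -9.64770034e-01]] [-0.62378518 -0.03455561  0.37836269] [0.13453095 0.00105264 0.06623526] 401.49523577626405
```

{"api": "send_rows", "payload": {
  "rows": [
    {"dx": -1, "dy": -56.7, "dz": -61.9, "rx": -9.7},
    {"dx": -1, "dy": -56.7, "dz": -61.9, "rx": -9.7},
    {"dx": -1, "dy": -56.7, "dz": -61.9, "rx": -9.7},
    {"dx": -1, "dy": -56.7, "dz": -61.9, "rx": -9.7},
    {"dx": -1, "dy": -56.7, "dz": -61.9, "rx": -9.7},
    {"dx": -1, "dy": -56.7, "dz": -61.9, "rx": -9.7},
    {"dx": -1, "dy": -56.7, "dz": -61.9, "rx": -9.7},
    {"dx": -1, "dy": -56.7, "dz": -61.9, "rx": -9.7}
  ]
}}

```text
invalid input at $.rows[0]: expected keys dx, dy, dz, rx, ry, rz, fingers
```

```bash
python3 - <<'E'
from h import *
print(tool()[0],telemetry.observe()["qpos"]);go([.5917-.03,.191,.2],down(.53))
E
```

```text
[ 0.24612227 -0.57449772  0.23930923] [ 1.09580663  0.52137444 -0.03631504  1.59949254  0.02121716  1.02109729
 -0.11280495]
dx 3.93 dy -57.94 dz -59.15  rx -9.72 ry 0.00 rz -0.00
```

{"api": "send_rows", "payload": {
  "rows": [
    {"dx": -1, "dy": -56.7, "dz": -61.9, "rx": -9.7, "ry": 0, "rz": 0, "fingers": -1},
    {"dx": -1, "dy": -56.7, "dz": -61.9, "rx": -9.7, "ry": 0, "rz": 0, "fingers": -1},
    {"dx": -1, "dy": -56.7, "dz": -61.9, "rx": -9.7, "ry": 0, "rz": 0, "fingers": -1},
    {"dx": -1, "dy": -56.7, "dz": -61.9, "rx": -9.7, "ry": 0, "rz": 0, "fingers": -1},
    {"dx": -1, "dy": -56.7, "dz": -61.9, "rx": -9.7, "ry": 0, "rz": 0, "fingers": -1},
    {"dx": -1, "dy": -56.7, "dz": -61.9, "rx": -9.7, "ry": 0, "rz": 0, "fingers": -1},
    {"dx": -1, "dy": -56.7, "dz": -61.9, "rx": -9.7, "ry": 0, "rz": 0, "fingers": -1},
    {"dx": -1, "dy": -56.7, "dz": -61.9, "rx": -9.7, "ry": 0, "rz": 0, "fingers": -1}
  ],
  "squeeze": 30
}}

```text
clock: 2.85
position: [0.4526, -0.1171, 0.2456]
tool_rot: [0.691, 1.57, -0.54]
force: [1.1, -1.0, -0.2]
grip_width: 0.0857
```

```bash
python3 - <<'E'
from h import *
print(tool()[0],telemetry.observe()["qpos"]);go([.5917-.03,.191,.2],down(.53))
E
```

```text
[ 0.45264395 -0.11714148  0.24564575] [ 0.57896045  0.30184769 -0.55189746  1.97140153  0.19781579  0.91967519
  0.266514  ]
dx 4.56 dy 20.55 dz -25.42  rx -1.09 ry 0.00 rz -0.00
```

{"api": "send_rows", "payload": {
  "rows": [
    {"dx": 3.0, "dy": 20, "dz": -29, "rx": -1.1, "ry": 0, "rz": 0, "fingers": -1},
    {"dx": 3.0, "dy": 20, "dz": -29, "rx": -1.1, "ry": 0, "rz": 0, "fingers": -1},
    {"dx": 3.0, "dy": 20, "dz": -29, "rx": -1.1, "ry": 0, "rz": 0, "fingers": -1},
    {"dx": 3.0, "dy": 20, "dz": -29, "rx": -1.1, "ry": 0, "rz": 0, "fingers": -1},
    {"dx": 3.0, "dy": 20, "dz": -29, "rx": -1.1, "ry": 0, "rz": 0, "fingers": -1},
    {"dx": 3.0, "dy": 20, "dz": -29, "rx": -1.1, "ry": 0, "rz": 0, "fingers": -1},
    {"dx": 3.0, "dy": 20, "dz": -29, "rx": -1.1, "ry": 0, "rz": 0, "fingers": -1},
    {"dx": 3.0, "dy": 20, "dz": -29, "rx": -1.1, "ry": 0, "rz": 0, "fingers": -1}
  ]
}}

```text
clock: 3.85
position: [0.5459, 0.22, 0.2151]
tool_rot: [-0.938, 1.57, -1.983]
force: [0.3, -0.3, 0.6]
grip_width: 0.0853
```

```bash
python3 - <<'E'
from h import *
print(tool()[0],telemetry.observe()["qpos"]);go([.5917,.191,.2],down(.53))
p=grab_frame("wrist");cv2.imwrite("pics/w1.png",p["pixels"]);np.savez("w1.npz",**{k:v for k,v in p.items()})
for l in("dial_grip","lock_tab"):print(l,[(round(d["conf"],2),np.round(d["centre"],1)) for d in pinpoint(p,l)])
print(proj(p,[.5917,.191,.045]))
E
```

```text
[0.5458569  0.21995192 0.21509269] [-0.05688509  0.55163172 -0.61579007  1.70146618  0.36677152  1.00677776
 -0.27635009]
dx 1.51 dy 2.51 dz 4.80  rx -0.03 ry 0.00 rz 0.00
dial_grip [(0.67, array([354.8, 296.1]))]
lock_tab [(0.72, array([411.5, 197.2]))]
[352.28029219 282.07292874]
```

View pics/w1.png

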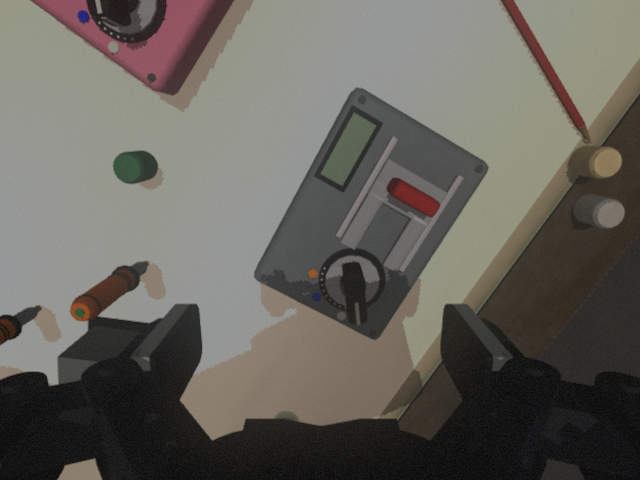

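```bash
python3 - <<'E'
import cv2
a=cv2.imread("pics/w1.png");cv2.imwrite("pics/w1c.png",cv2.resize(a[235:355,275:425],(750,600),interpolation=cv2.INTER_CUBIC))
E
```

```text
(no output)
```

View pics/w1c.png

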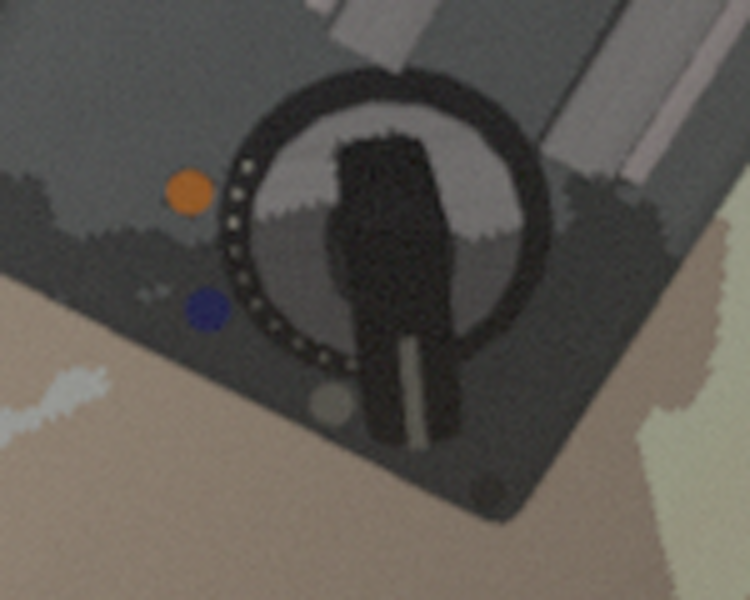

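```bash
python3 - <<'E'
from h import *
from scipy.optimize import least_squares
np.set_printoptions(precision=4,suppress=True)
p=dict(np.load("w1.npz"));f=lambda x,y:(275+x/5-.4,235+y/5-.4)
D=[onz(p,f(*v),.045) for v in((333,405),(208,308),(190,192))];q=[.45,1.3,1.95]
r=least_squares(lambda p:np.ravel([[d[0]-p[0]-.032*np.cos(p[2]-a),d[1]-p[1]-.032*np.sin(p[2]-a)] for d,a in zip(D,q)]),[.59,.185,0])
print(r.x,r.fun)
A=onz(p,f(408,338),.085);B=onz(p,f(418,448),.085);print(A,B,np.arctan2(*(B-A)[[1,0]]))
C=np.array([*r.x[:2],.085]);print(np.arctan2(*((A+B)/2-C)[[1,0]]),np.arctan2(*(B-C)[[1,0]]))
E
```

```text
[ 0.5905  0.1922 -0.8563] [ 0.0003 -0.0001 -0.0002  0.0002 -0.0001 -0.0001]
[0.5916 0.1908 0.085 ] [0.6018 0.1769 0.085 ] -0.9382029932725459
-0.9295690346530661 -0.9334848280131519
```

```bash
python3 - <<'E'
from h import *
go([.591,.1915,.13],down(.637)); go([.591,.1915,.068],down(.637))
E
```

```text
dx 8.55 dy 2.49 dz 4.65  rx -0.65 ry 0.00 rz -0.00
dx 14.75 dy 2.49 dz 4.65  rx -0.65 ry 0.00 rz -0.00
```

{"api": "send_rows", "payload": {
  "rows": [
    {"dx": 4.5, "dy": 2.5, "dz": 4.65, "rx": -0.65, "ry": 0, "rz": 0, "fingers": -0.3},
    {"dx": 8.5, "dy": 2.5, "dz": 4.65, "rx": -0.65, "ry": 0, "rz": 0, "fingers": -0.3},
    {"dx": 8.5, "dy": 2.5, "dz": 4.65, "rx": -0.65, "ry": 0, "rz": 0, "fingers": -0.3},
    {"dx": 11, "dy": 2.5, "dz": 4.65, "rx": -0.65, "ry": 0, "rz": 0, "fingers": -0.3},
    {"dx": 13, "dy": 2.5, "dz": 4.65, "rx": -0.65, "ry": 0, "rz": 0, "fingers": -0.3},
    {"dx": 14.7, "dy": 2.5, "dz": 4.65, "rx": -0.65, "ry": 0, "rz": 0, "fingers": -0.3},
    {"dx": 14.7, "dy": 2.5, "dz": 4.65, "rx": -0.65, "ry": 0, "rz": 0, "fingers": -0.3},
    {"dx": 14.7, "dy": 2.5, "dz": 4.65, "rx": -0.65, "ry": 0, "rz": 0, "fingers": -0.3}
  ]
}}

```text
clock: 5.0
position: [0.5912, 0.1933, 0.069]
tool_rot: [1.406, 1.57, 0.475]
force: [-0.2, -0.0, 1.1]
grip_width: 0.0556
```

```bash
python3 - <<'E'
from h import *
go([.591,.1915,.068],down(.637))
p=grab_frame("wrist");cv2.imwrite("pics/w2.png",p["pixels"])
E
```

```text
dx 0.10 dy -0.12 dz 0.13  rx 0.01 ry 0.00 rz -0.00
```

View pics/w2.png

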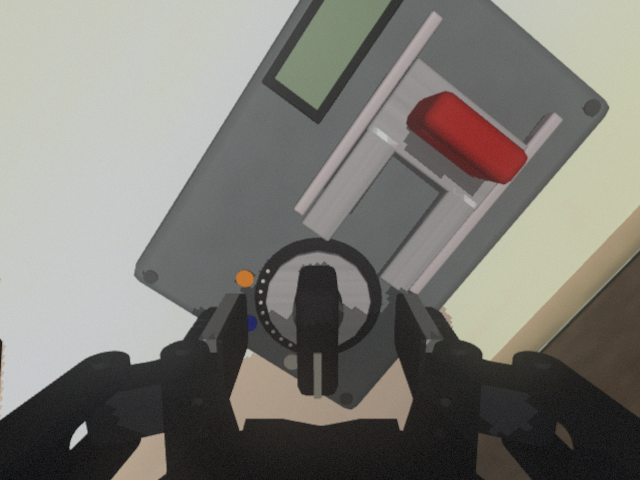

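{"api": "send_rows", "payload": {
  "rows": [
    {"dx": 0.1, "dy": -0.1, "dz": 0.1, "rx": 0, "ry": 0, "rz": 0, "fingers": 1},
    {"dx": 0.1, "dy": -0.1, "dz": 0.1, "rx": 0, "ry": 0, "rz": 0, "fingers": 1},
    {"dx": 0.1, "dy": -0.1, "dz": 0.1, "rx": 0, "ry": 0, "rz": 0, "fingers": 1},
    {"dx": 0.1, "dy": -0.1, "dz": 0.1, "rx": 0, "ry": 0, "rz": 0, "fingers": 1},
    {"dx": 0.1, "dy": -0.1, "dz": 0.1, "rx": 0, "ry": 0, "rz": 0, "fingers": 1},
    {"dx": 0.1, "dy": -0.1, "dz": 0.1, "rx": 0, "ry": 0, "rz": 0, "fingers": 1},
    {"dx": 0.1, "dy": -0.1, "dz": 0.1, "rx": 0, "ry": 0, "rz": 0, "fingers": 1},
    {"dx": 0.1, "dy": -0.1, "dz": 0.1, "rx": 0, "ry": 0, "rz": 0, "fingers": 1}
  ]
}}

```text
clock: 6.05
position: [0.591, 0.1916, 0.0679]
tool_rot: [1.034, 1.57, 0.102]
force: [-1.4, -1.4, 8.0]
grip_width: 0.0135
```

{"api": "send_rows", "payload": {
  "rows": [
    {"dx": 0, "dy": 0, "dz": 0, "rx": 1, "ry": 0, "rz": 0, "fingers": 1},
    {"dx": 0, "dy": 0, "dz": 0, "rx": 2, "ry": 0, "rz": 0, "fingers": 1},
    {"dx": 0, "dy": 0, "dz": 0, "rx": 3, "ry": 0, "rz": 0, "fingers": 1},
    {"dx": 0, "dy": 0, "dz": 0, "rx": 4, "ry": 0, "rz": 0, "fingers": 1},
    {"dx": 0, "dy": 0, "dz": 0, "rx": 5, "ry": 0, "rz": 0, "fingers": 1},
    {"dx": 0, "dy": 0, "dz": 0, "rx": 6, "ry": 0, "rz": 0, "fingers": 1},
    {"dx": 0, "dy": 0, "dz": 0, "rx": 6.97, "ry": 0, "rz": 0, "fingers": 1},
    {"dx": 0, "dy": 0, "dz": 0, "rx": 6.97, "ry": 0, "rz": 0, "fingers": 1}
  ]
}}

```text
clock: 7.05
position: [0.5911, 0.1915, 0.0679]
tool_rot: [1.838, 1.57, -0.313]
force: [0.4, -1.8, 7.6]
grip_width: 0.0134
```

```bash
python3 - <<'E'
from h import *
go([.591,.1915,.068],down(-.579)); print(telemetry.observe()["qpos"])
p=grab_frame("wrist");cv2.imwrite("pics/w3.png",p["pixels"])
E
```

```text
dx -0.01 dy -0.01 dz 0.01  rx -0.00 ry -0.00 rz -0.01
[-0.25297858  0.73734245 -0.23242585  1.72129421  0.24111663  0.71007904
 -1.19048761]
```

View pics/w3.png

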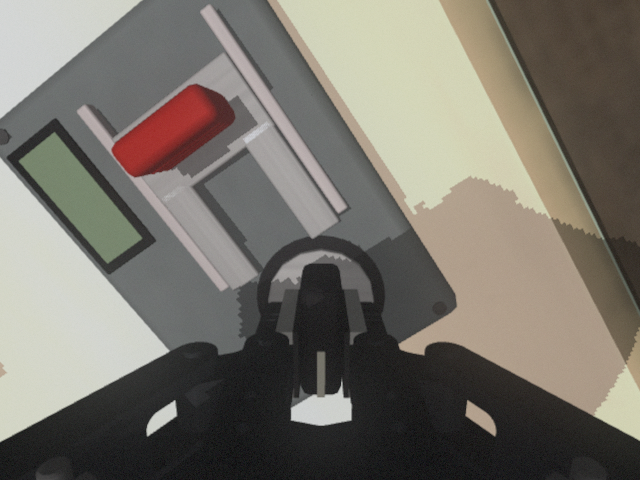

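{"api": "send_rows", "payload": {
  "rows": [
    {"dx": 0, "dy": 0, "dz": 0, "rx": 0, "ry": 0, "rz": 0, "fingers": 0},
    {"dx": 0, "dy": 0, "dz": 0, "rx": 0, "ry": 0, "rz": 0, "fingers": -0.3},
    {"dx": 0, "dy": 0, "dz": 0, "rx": 0, "ry": 0, "rz": 0, "fingers": -0.3},
    {"dx": 0, "dy": 0, "dz": 0, "rx": 0, "ry": 0, "rz": 0, "fingers": -0.3},
    {"dx": -3, "dy": 0, "dz": 0, "rx": 0, "ry": 0, "rz": 0, "fingers": -0.3},
    {"dx": -5.5, "dy": 0, "dz": 0, "rx": 0, "ry": 0, "rz": 0, "fingers": -0.3},
    {"dx": -7, "dy": 0, "dz": 0, "rx": 1, "ry": 0, "rz": 0, "fingers": -0.3},
    {"dx": -7, "dy": 0, "dz": 0, "rx": 2, "ry": 0, "rz": 0, "fingers": -0.3}
  ]
}}

```text
clock: 8.1
position: [0.5912, 0.1917, 0.1385]
tool_rot: [2.969, 1.569, 0.466]
force: [0.1, 1.0, 0.2]
grip_width: 0.0556
```

```bash
python3 - <<'E'
from h import *
np.set_printoptions(precision=4,suppress=True)
w1=dict(np.load("w1.npz"))
print(onz(w1,(411.5,197.2),.068))
p=grab_frame("wrist");cv2.imwrite("pics/w4.png",p["pixels"]);np.savez("w4.npz",**p)
for l in("dial_grip","lock_tab"):
  for d in pinpoint(p,l): print(l,round(d["conf"],2),np.round(d["centre"],1),onz(p,d["centre"],.075 if l[0]=="d" else .068))
go([.59,.272,.13],down(-1.556))
E
```

```text
[0.5887 0.273  0.068 ]
dial_grip 0.66 [322.8 265.7] [0.5915 0.192  0.075 ]
lock_tab 0.71 [188.7 176.3] [0.5874 0.2736 0.068 ]
dx 0.72 dy -6.43 dz -4.80  rx 3.63 ry -0.00 rz -0.00
```

View pics/w4.png

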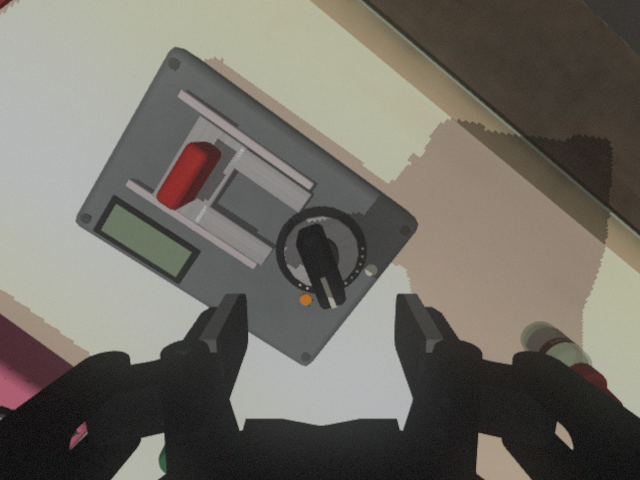

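```bash
python3 - <<'E'
import cv2
a=cv2.imread("pics/w4.png");cv2.imwrite("pics/w4c.png",cv2.resize(a[200:320,265:415],(750,600),interpolation=cv2.INTER_CUBIC))
E
```

```text
(no output)
```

View pics/w4c.png

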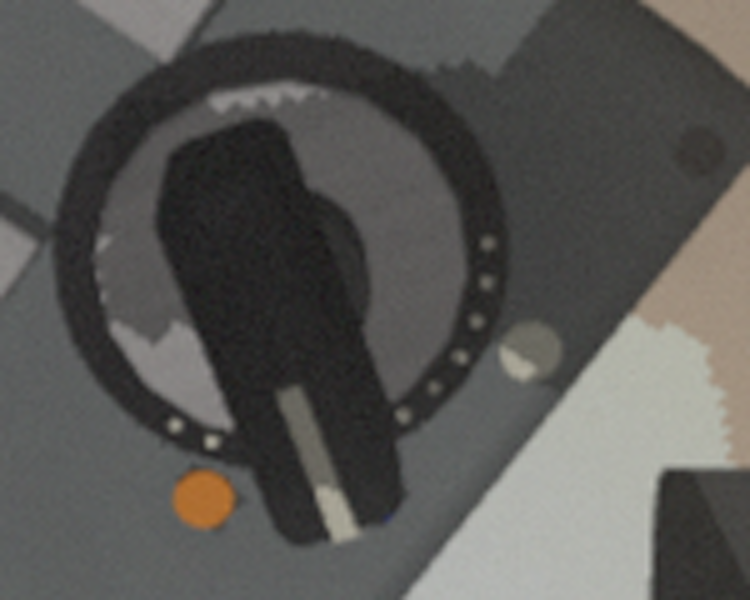

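```bash
python3 - <<'E'
from h import *
p=dict(np.load("w4.npz"));f=lambda x,y:(265+x/5-.4,200+y/5-.4)
A=onz(p,f(290,390),.085);B=onz(p,f(345,540),.085);a=np.arctan2(*(B-A)[[1,0]])
W=onz(p,f(531,352),.045);M=onz(p,f(204,500),.045);c=np.array([.591,.1915,0])
print(A,B,a,[np.arctan2(*(v-c)[[1,0]]) for v in(W,M,A,B)],[np.linalg.norm((v-c)[:2]) for v in(W,M)])
go([.589,.2735,.13],down(-1.556))
go([.589,.2735,.0665],down(-1.556))
E
```

```text
[0.5890794  0.19035959 0.085     ] [0.57944827 0.1762281  0.085     ] -2.169023146671581 [np.float64(-1.3261229346117693), np.float64(-2.8302939177905335), np.float64(-2.605761556561083), np.float64(-2.2183837400415634)] [np.float64(0.031242729197851274), np.float64(0.03286665620341787)]
dx 0.72 dy -6.61 dz -4.81  rx 3.63 ry -0.00 rz -0.00
dx 7.07 dy -6.61 dz -4.81  rx 3.63 ry -0.00 rz -0.00
```

{"api": "send_rows", "payload": {
  "rows": [
    {"dx": 0.7, "dy": -6.6, "dz": -4.8, "rx": 1, "ry": 0, "rz": 0, "fingers": -0.3},
    {"dx": 0.7, "dy": -6.6, "dz": -4.8, "rx": 2, "ry": 0, "rz": 0, "fingers": -0.3},
    {"dx": 0.7, "dy": -6.6, "dz": -4.8, "rx": 3, "ry": 0, "rz": 0, "fingers": -0.3},
    {"dx": 0.7, "dy": -6.6, "dz": -4.8, "rx": 3.63, "ry": 0, "rz": 0, "fingers": -0.3},
    {"dx": 0.7, "dy": -6.6, "dz": -4.8, "rx": 3.63, "ry": 0, "rz": 0, "fingers": -0.3},
    {"dx": 3, "dy": -6.6, "dz": -4.8, "rx": 3.63, "ry": 0, "rz": 0, "fingers": -0.3},
    {"dx": 5, "dy": -6.6, "dz": -4.8, "rx": 3.63, "ry": 0, "rz": 0, "fingers": -0.3},
    {"dx": 5, "dy": -6.6, "dz": -4.8, "rx": 3.63, "ry": 0, "rz": 0, "fingers": -0.3}
  ]
}}

```text
clock: 9.25
position: [0.5885, 0.2726, 0.0855]
tool_rot: [0.431, 1.568, -2.697]
force: [-0.2, 0.3, 1.0]
grip_width: 0.0555
```

```bash
python3 - <<'E'
from h import *
print(tool()[0],telemetry.observe()["qpos"]);go([.589,.2735,.0665],down(-1.556))
p=grab_frame("wrist");cv2.imwrite("pics/w5.png",p["pixels"])
E
```

```text
[0.58847532 0.27261987 0.08550452] [-5.24462805e-01  7.41315641e-01 -8.87383718e-04  1.64260114e+00
  5.13953743e-04  7.60710926e-01 -2.08304618e+00]
dx 1.90 dy -0.09 dz -0.06  rx -0.01 ry 0.02 rz -0.01
```

View pics/w5.png

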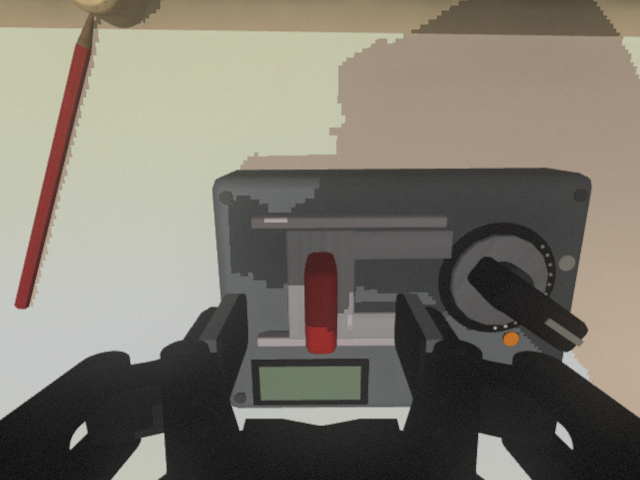

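{"api": "send_rows", "payload": {
  "rows": [
    {"dx": 1.8, "dy": -0.1, "dz": 0, "rx": 0, "ry": 0, "rz": 0, "fingers": -0.3},
    {"dx": 1.8, "dy": -0.1, "dz": 0, "rx": 0, "ry": 0, "rz": 0, "fingers": 0},
    {"dx": 1.8, "dy": -0.1, "dz": 0, "rx": 0, "ry": 0, "rz": 0, "fingers": 1},
    {"dx": 1.8, "dy": -0.1, "dz": 0, "rx": 0, "ry": 0, "rz": 0, "fingers": 1},
    {"dx": 1.8, "dy": -0.1, "dz": 0, "rx": 0, "ry": 0, "rz": 0, "fingers": 1},
    {"dx": 1.8, "dy": -0.1, "dz": 0, "rx": 0, "ry": 0, "rz": 0, "fingers": 1},
    {"dx": 1.8, "dy": -0.1, "dz": 0, "rx": 0, "ry": 0, "rz": 0, "fingers": 1},
    {"dx": 1.8, "dy": -0.1, "dz": 0, "rx": 0, "ry": 0, "rz": 0, "fingers": 1}
  ]
}}

```text
clock: 10.3
position: [0.5896, 0.2742, 0.0698]
tool_rot: [-2.751, 1.57, 0.402]
force: [-0.1, -1.1, 6.0]
grip_width: 0.0113
```

{"api": "send_rows", "payload": {
  "rows": [
    {"dx": 0, "dy": 0.5, "dz": 0, "rx": 0, "ry": 0, "rz": 0, "fingers": 1},
    {"dx": 0, "dy": 1.0, "dz": 0, "rx": 0, "ry": 0, "rz": 0, "fingers": 1},
    {"dx": 0, "dy": 1.5, "dz": 0, "rx": 0, "ry": 0, "rz": 0, "fingers": 1},
    {"dx": 0, "dy": 2.0, "dz": 0, "rx": 0, "ry": 0, "rz": 0, "fingers": 1},
    {"dx": 0, "dy": 2.5, "dz": 0, "rx": 0, "ry": 0, "rz": 0, "fingers": 1},
    {"dx": 0, "dy": 2.8, "dz": 0, "rx": 0, "ry": 0, "rz": 0, "fingers": 1},
    {"dx": 0, "dy": 2.8, "dz": 0, "rx": 0, "ry": 0, "rz": 0, "fingers": 1},
    {"dx": 0, "dy": 2.8, "dz": 0, "rx": 0, "ry": 0, "rz": 0, "fingers": 1}
  ]
}}

```text
clock: 11.3
position: [0.5902, 0.2459, 0.0698]
tool_rot: [-3.03, 1.57, 0.122]
force: [-0.7, -1.6, 7.0]
grip_width: 0.0112
```

Not yet at the stop; small increments further.

{"api": "send_rows", "payload": {
  "rows": [
    {"dx": 0, "dy": 0.1, "dz": 0, "rx": 0, "ry": 0, "rz": 0, "fingers": 1},
    {"dx": 0, "dy": 0.2, "dz": 0, "rx": 0, "ry": 0, "rz": 0, "fingers": 1},
    {"dx": 0, "dy": 0.25, "dz": 0, "rx": 0, "ry": 0, "rz": 0, "fingers": 1},
    {"dx": 0, "dy": 0.3, "dz": 0, "rx": 0, "ry": 0, "rz": 0, "fingers": 1},
    {"dx": 0, "dy": 0.3, "dz": 0, "rx": 0, "ry": 0, "rz": 0, "fingers": 1},
    {"dx": 0, "dy": 0.3, "dz": 0, "rx": 0, "ry": 0, "rz": 0, "fingers": 1},
    {"dx": 0, "dy": 0.3, "dz": 0, "rx": 0, "ry": 0, "rz": 0, "fingers": 1},
    {"dx": 0, "dy": 0.3, "dz": 0, "rx": 0, "ry": 0, "rz": 0, "fingers": 1}
  ]
}}

```text
clock: 12.3
position: [0.5902, 0.2444, 0.0698]
tool_rot: [-2.273, 1.569, 0.881]
force: [1.6, 5.3, 4.5]
grip_width: 0.0113
```

{"api": "send_rows", "payload": {
  "rows": [
    {"dx": 0, "dy": -0.15, "dz": 0, "rx": 0, "ry": 0, "rz": 0, "fingers": 0.55},
    {"dx": 0, "dy": -0.15, "dz": 0, "rx": 0, "ry": 0, "rz": 0, "fingers": 0.55},
    {"dx": 0, "dy": -0.15, "dz": 0, "rx": 0, "ry": 0, "rz": 0, "fingers": 0.55},
    {"dx": -2, "dy": -0.15, "dz": 0, "rx": 0, "ry": 0, "rz": 0, "fingers": 0.55},
    {"dx": -4, "dy": -0.15, "dz": 0, "rx": 0, "ry": 0, "rz": 0, "fingers": 0.55},
    {"dx": -8, "dy": -0.15, "dz": 0, "rx": 0, "ry": 0, "rz": 0, "fingers": -0.4},
    {"dx": -13, "dy": -0.15, "dz": 0, "rx": 0, "ry": 0, "rz": 0, "fingers": -0.4},
    {"dx": -15, "dy": -0.15, "dz": 0, "rx": 0, "ry": 0, "rz": 0, "fingers": -0.4}
  ]
}}

```text
clock: 13.3
position: [0.5907, 0.245, 0.2241]
tool_rot: [-2.688, 1.566, 0.465]
force: [0.6, 0.4, -0.7]
grip_width: 0.0598
```

```bash
python3 - <<'E'
from h import *
np.set_printoptions(precision=4,suppress=True)
p=grab_frame("wrist");cv2.imwrite("pics/w6.png",p["pixels"]);np.savez("w6.npz",**p)
print(tool()[0],telemetry.observe()["qpos"],proj(p,[.591,.1915,.045]))
for l in("dial_grip","lock_tab"):
  for d in pinpoint(p,l): print(l,round(d["conf"],2),np.round(d["centre"],1),onz(p,d["centre"],.075 if l[0]=="d" else .068))
c=proj(p,[.591,.1915,.045]).astype(int);x=max(c[0]-60,0);y=max(c[1]-48,0)
print(x,y);cv2.imwrite("pics/w6c.png",cv2.resize(p["pixels"][y:y+80,x:x+100],(750,600),interpolation=cv2.INTER_CUBIC))
s=grab_frame("scene");cv2.imwrite("pics/s6.png",s["pixels"])
E
```

```text
[0.5911 0.2452 0.2256] [-0.4894  0.5559  0.0053  1.579  -0.0032  1.     -2.0431] [389.629  220.4293]
lock_tab 0.72 [321.1 227.7] [0.5897 0.2461 0.068 ]
329 172
```

View pics/w6.png

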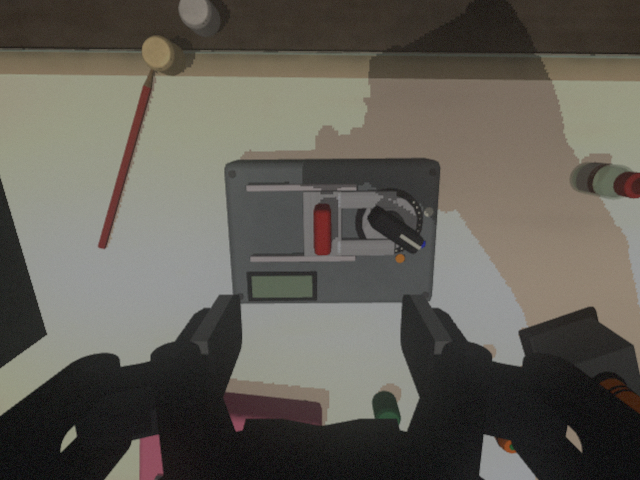

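View pics/w6c.png

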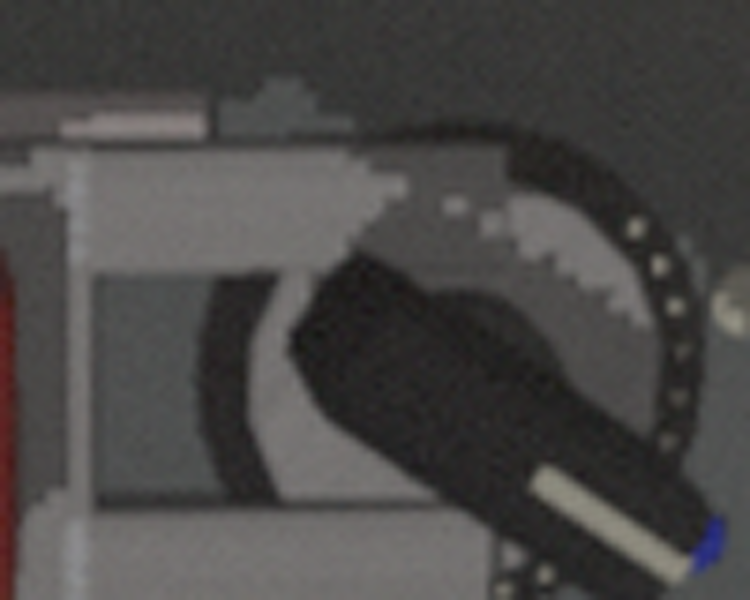

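```bash
python3 - <<'E'
from h import *
p=dict(np.load("w6.npz"));f=lambda x,y:(329+x/7.5-.4,172+y/7.5-.4)
A=onz(p,f(540,475),.085);B=onz(p,f(685,575),.085);print(np.arctan2(*(B-A)[[1,0]]),"want about -2.16")
W=onz(p,f(735,305),.045);print(W)
go([.451,.03,.24],down(-.44))
s=grab_frame("scene");t=grab_frame("top");
cv2.imwrite("pics/t6.png",cv2.resize(t["pixels"][225:305,270:370],(750,600),interpolation=cv2.INTER_CUBIC))
cv2.imwrite("pics/s6.png",cv2.resize(s["pixels"][235:335,285:410],(750,600),interpolation=cv2.INTER_CUBIC))
E
```

```text
-2.1604529618799577 want about -2.16
[0.59792898 0.16256689 0.045     ]
dx -2.01 dy 21.31 dz 14.11  rx -6.42 ry -0.01 rz -0.00
```

View pics/s6.png

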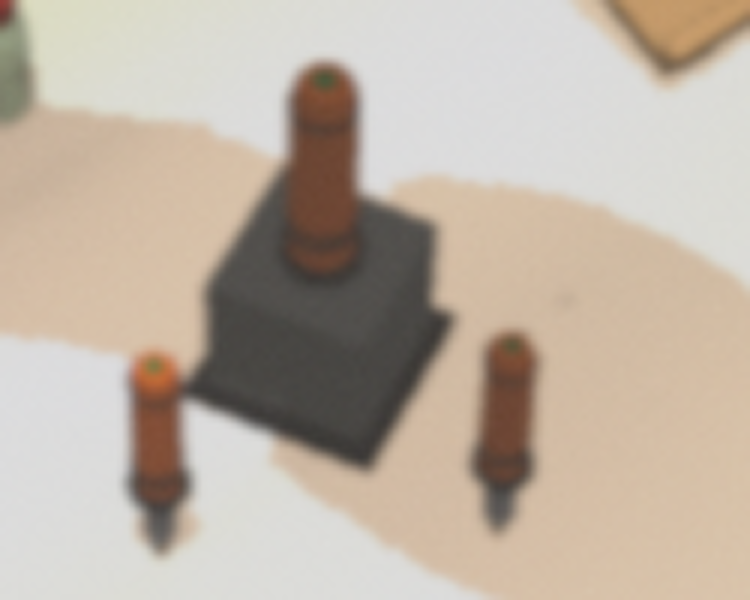

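View pics/t6.png

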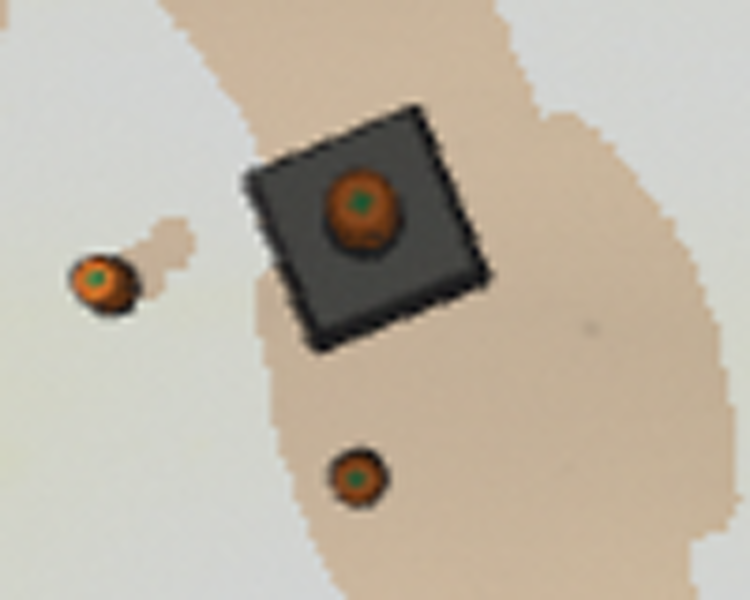

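```bash
python3 - <<'E'
from h import *
t=grab_frame("top");s=grab_frame("scene")
print(tri([(t,(317.7,251.7)),(s,(338.4,247.6))]),onz(t,(317.7,251.7),.164),onz(s,(338.4,247.6),.164))
for uv in((97,278),(357,480)): print(onz(t,(270+uv[0]/7.5-.4,225+uv[1]/7.5-.4),.1))
E
```

```text
(array([0.45536766, 0.00394271, 0.14959427]), [0.2, 0.2]) [0.45426007 0.00360626 0.164     ] [0.44630875 0.01261653 0.164     ]
[0.43276338 0.09703972 0.1       ]
[0.36225013 0.00619798 0.1       ]
```

{"api": "send_rows", "payload": {
  "rows": [
    {"dx": -2.5, "dy": 21.3, "dz": 14.1, "rx": -6.4, "ry": 0, "rz": 0, "fingers": -0.5},
    {"dx": -2.5, "dy": 21.3, "dz": 14.1, "rx": -6.4, "ry": 0, "rz": 0, "fingers": -0.5},
    {"dx": -2.5, "dy": 21.3, "dz": 14.1, "rx": -6.4, "ry": 0, "rz": 0, "fingers": -0.5},
    {"dx": -2.5, "dy": 21.3, "dz": 14.1, "rx": -6.4, "ry": 0, "rz": 0, "fingers": -0.5},
    {"dx": -2.5, "dy": 21.3, "dz": 14.1, "rx": -6.4, "ry": 0, "rz": 0, "fingers": -0.5},
    {"dx": -2.5, "dy": 21.3, "dz": 14.1, "rx": -6.4, "ry": 0, "rz": 0, "fingers": -0.5},
    {"dx": -2.5, "dy": 21.3, "dz": 14.1, "rx": -6.4, "ry": 0, "rz": 0, "fingers": -0.5},
    {"dx": -2.5, "dy": 21.3, "dz": 14.1, "rx": -6.4, "ry": 0, "rz": 0, "fingers": -0.5}
  ]
}}

```text
clock: 14.7
position: [0.451, 0.0302, 0.244]
tool_rot: [-1.159, 1.57, 3.106]
force: [0.3, 0.2, -0.7]
grip_width: 0.0637
```

```bash
python3 - <<'E'
from h import *
p=grab_frame("wrist");cv2.imwrite("pics/w7.png",p["pixels"]);np.savez("w7.npz",**p)
print(tool()[0],telemetry.observe()["qpos"],proj(p,[.447,.007,.164]))
E
```

```text
[0.45105107 0.03026626 0.24402452] [-0.02306336  0.2471261  -0.20788779  2.02091969  0.06538953  0.8801832
 -0.71275554] [333.79648797 295.35794829]
```

View pics/w7.png

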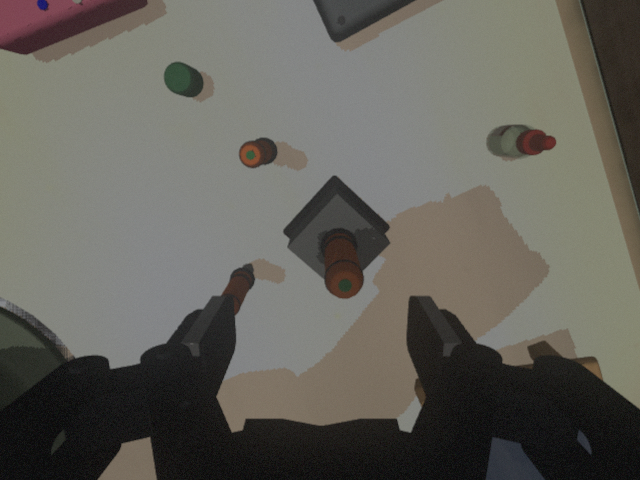

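```bash
python3 - <<'E'
from h import *
t=grab_frame("top");s=grab_frame("scene");w=dict(np.load("w7.npz"))
print(tri([(t,(317.7,251.7)),(s,(338.4,247.6)),(w,(345,286))]),[onz(a,b,.152) for a,b in[(t,(317.7,251.7)),(s,(338.4,247.6)),(w,(345,286))]])
print("collar w",onz(w,(338,237),.068), "top centre")
# stand block top corners in w7
P=[onz(w,uv,.062) for uv in((337,193),(389,236),(341,281),(288,241))];print(np.round(P,4),np.mean(P,0))
go([.454,.0045,.185],down(-.44));go([.454,.0045,.102],down(-.44))
E
```

```text
(array([0.45455733, 0.00431778, 0.15078271]), [0.8, 0.5, 0.8]) [array([0.45507035, 0.00378151, 0.152     ]), array([0.45397236, 0.00549071, 0.152     ]), array([0.45385075, 0.0048787 , 0.152     ])]
collar w [0.45682589 0.01334324 0.068     ] top centre
[[ 0.4708  0.0447  0.062 ]
 [ 0.4941 -0.0053  0.062 ]
 [ 0.4426 -0.0238  0.062 ]
 [ 0.4182  0.0264  0.062 ]] [0.45643    0.01051558 0.062     ]
dx 5.91 dy 1.38 dz 2.21  rx -0.03 ry 0.00 rz 0.00
dx 14.21 dy 1.39 dz 2.20  rx -0.03 ry 0.00 rz 0.00
```

```bash
python3 - <<'E'
from h import *
t=grab_frame("top");s=grab_frame("scene");w=dict(np.load("w7.npz"))
P=[onz(t,(270+x/7.5-.4,225+y/7.5-.4),.062) for x,y in((252,178),(415,110),(478,265),(316,332))];print(np.round(P,4),np.mean(P,0))
P=[onz(s,(285+x/6-.4,235+y/6-.4),.062) for x,y in((207,290),(372,348),(438,228))];print(np.round(P,4),(P[0]+P[2])/2)
print("collar s",onz(s,(285+322/6-.4,235+253/6-.4),.065))
cv2.imwrite("pics/w7c.png",cv2.resize(w["pixels"][165:309,260:440],(750,600),interpolation=cv2.INTER_CUBIC))
for z in (.065,.152): print(proj(w,[.4544,.0045,z]))
E
```

```text
[[ 0.4705  0.0445  0.062 ]
 [ 0.4949 -0.0147  0.062 ]
 [ 0.4386 -0.0371  0.062 ]
 [ 0.4147  0.0214  0.062 ]] [0.45470167 0.00350667 0.062     ]
[[ 0.4669  0.0452  0.062 ]
 [ 0.412   0.02    0.062 ]
 [ 0.4347 -0.0317  0.062 ]] [0.45080267 0.00674048 0.062     ]
collar s [0.45121669 0.00700404 0.065     ]
[339.74344024 246.85429572]
[346.09136045 286.16241145]
```

View pics/w7c.png

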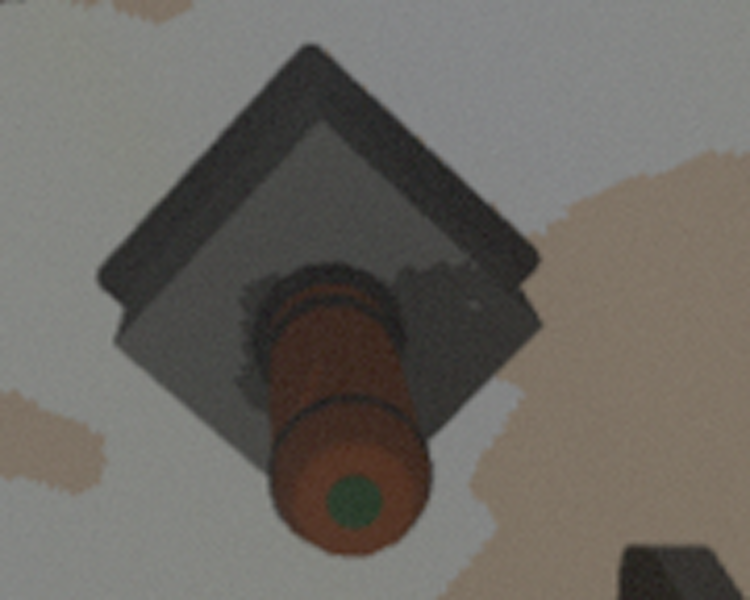

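{"api": "send_rows", "payload": {
  "rows": [
    {"dx": 2, "dy": 1.4, "dz": 2.2, "rx": 0, "ry": 0, "rz": 0, "fingers": -0.5},
    {"dx": 5, "dy": 1.4, "dz": 2.2, "rx": 0, "ry": 0, "rz": 0, "fingers": -0.5},
    {"dx": 6, "dy": 1.4, "dz": 2.2, "rx": 0, "ry": 0, "rz": 0, "fingers": -0.5},
    {"dx": 6, "dy": 1.4, "dz": 2.2, "rx": 0, "ry": 0, "rz": 0, "fingers": -0.5},
    {"dx": 9, "dy": 1.4, "dz": 2.2, "rx": 0, "ry": 0, "rz": 0, "fingers": -0.5},
    {"dx": 12, "dy": 1.4, "dz": 2.2, "rx": 0, "ry": 0, "rz": 0, "fingers": -0.5},
    {"dx": 14.2, "dy": 1.4, "dz": 2.2, "rx": 0, "ry": 0, "rz": 0, "fingers": -0.5},
    {"dx": 14.2, "dy": 1.4, "dz": 2.2, "rx": 0, "ry": 0, "rz": 0, "fingers": -0.5}
  ]
}}

```text
clock: 15.95
position: [0.4541, 0.0045, 0.1021]
tool_rot: [-1.062, 1.57, -3.075]
force: [0.0, -0.1, -0.1]
grip_width: 0.064
```

```bash
python3 - <<'E'
from h import *
go([.4544,.0045,.102],down(-.44))
p=grab_frame("wrist");cv2.imwrite("pics/w8.png",p["pixels"])
E
```

```text
dx 0.01 dy 0.03 dz -0.01  rx -0.01 ry 0.00 rz 0.01
```

View pics/w8.png

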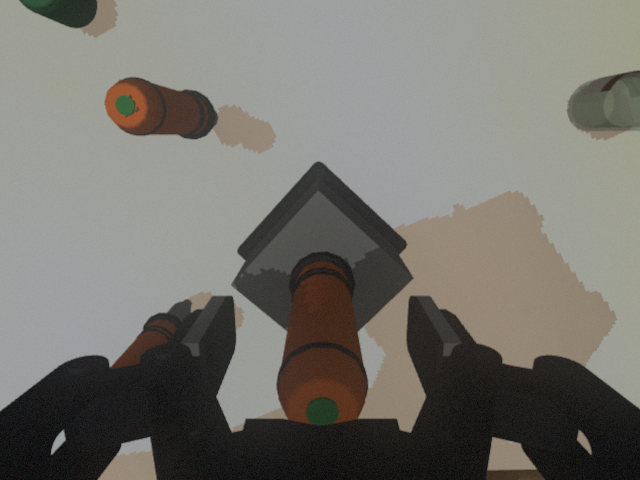

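{"api": "send_rows", "payload": {
  "rows": [
    {"dx": 0, "dy": 0, "dz": 0, "rx": 0, "ry": 0, "rz": 0, "fingers": 0.2},
    {"dx": 0, "dy": 0, "dz": 0, "rx": 0, "ry": 0, "rz": 0, "fingers": 1},
    {"dx": 0, "dy": 0, "dz": 0, "rx": 0, "ry": 0, "rz": 0, "fingers": 1},
    {"dx": 0, "dy": 0, "dz": 0, "rx": 0, "ry": 0, "rz": 0, "fingers": 1},
    {"dx": 0, "dy": 0, "dz": 0, "rx": 0, "ry": 0, "rz": 0, "fingers": 1},
    {"dx": 0, "dy": 0, "dz": 0, "rx": 0, "ry": 0, "rz": 0, "fingers": 1},
    {"dx": -1, "dy": 0, "dz": 0, "rx": 0, "ry": 0, "rz": 0, "fingers": 1},
    {"dx": -2, "dy": 0, "dz": 0, "rx": 0, "ry": 0, "rz": 0, "fingers": 1}
  ],
  "squeeze": 60
}}

```text
clock: 17.0
position: [0.4544, 0.0042, 0.1231]
tool_rot: [2.173, 1.571, 0.16]
force: [-0.6, -0.7, -1.8]
grip_width: 0.0228
```

{"api": "send_rows", "payload": {
  "rows": [
    {"dx": -2, "dy": 0, "dz": 0, "rx": 0, "ry": 0, "rz": 0, "fingers": 1},
    {"dx": -4, "dy": 0, "dz": 0, "rx": 0, "ry": 0, "rz": 0, "fingers": 1},
    {"dx": -6, "dy": 0, "dz": 0, "rx": 0, "ry": 0, "rz": 0, "fingers": 1},
    {"dx": -8, "dy": 0, "dz": 0, "rx": 0, "ry": 0, "rz": 0, "fingers": 1},
    {"dx": -10, "dy": 0, "dz": 0, "rx": 0, "ry": 0, "rz": 0, "fingers": 1},
    {"dx": -11, "dy": 0, "dz": 0, "rx": 0, "ry": 0, "rz": 0, "fingers": 1},
    {"dx": -11, "dy": 0, "dz": 0, "rx": 0, "ry": 0, "rz": 0, "fingers": 1},
    {"dx": -11, "dy": 0, "dz": 0, "rx": 0, "ry": 0, "rz": 0, "fingers": 1}
  ]
}}

```text
clock: 18.0
position: [0.454, 0.0042, 0.2317]
tool_rot: [-1.1, 1.57, -3.114]
force: [-0.3, -0.5, -0.6]
grip_width: 0.0228
```

```bash
python3 - <<'E'
from h import *
np.set_printoptions(precision=4,suppress=True)
t=grab_frame("top");s=grab_frame("scene");w=grab_frame("wrist")
for n,p in zip("tsw",(t,s,w)):
  cv2.imwrite(f"pics/{n}9.png",p["pixels"]);np.savez(f"{n}9.npz",**p)
  print(n,[(l,round(d["conf"],2),np.round(d["centre"],1)) for l in ("spot","probe_tip","probe_grip") for d in pinpoint(p,l)])
print(telemetry.observe())
E
```

```text
t [('spot', 0.71, array([406.8, 222.8])), ('probe_grip', 0.31, array([415.7, 221.9]))]
s [('spot', 0.71, array([392.4, 196.7])), ('probe_tip', 0.36, array([389.8, 197.5])), ('probe_grip', 0.75, array([309.7, 305.8])), ('probe_grip', 0.64, array([340.9, 215.9])), ('probe_grip', 0.56, array([371. , 303.3])), ('probe_grip', 0.32, array([294.4, 359.6]))]
w [('probe_grip', 0.95, array([320.9, 330.4])), ('probe_grip', 0.84, array([211.1, 272.9])), ('probe_grip', 0.66, array([234.1, 119.5]))]
{'clock': 18.6, 'qpos': array([ 0.0241,  0.266 , -0.1965,  2.0307,  0.0683,  0.8509, -0.6535]), 'qd': array([-0.0021, -0.0012, -0.0017, -0.0013,  0.0002,  0.0005,  0.0013]), 'joint_efforts': array([ -0.0051, -62.4714,  -0.5766, -32.866 ,   0.0158,  -0.0003,
        -0.0002]), 'position': array([0.4543, 0.0043, 0.2322]), 'tool_rot': array([-2.7287,  1.5708,  1.541 ]), 'force': array([ 0.0588,  0.0505, -1.2454]), 'moment': array([-0.0343, -0.0161,  0.0003]), 'grip_width': 0.022899847787952562}
```

View pics/s9.png

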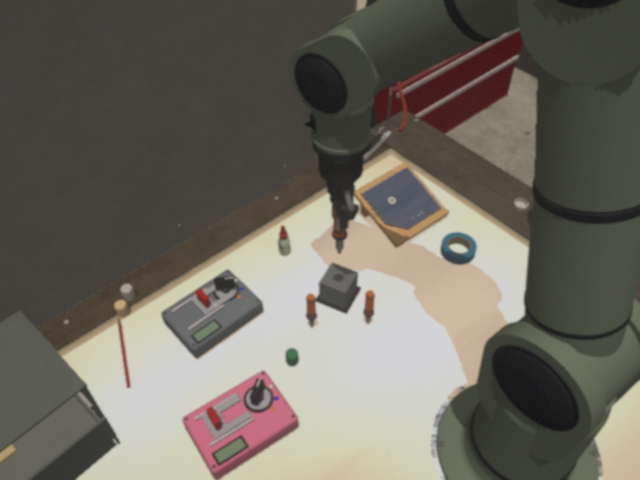

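View pics/w9.png

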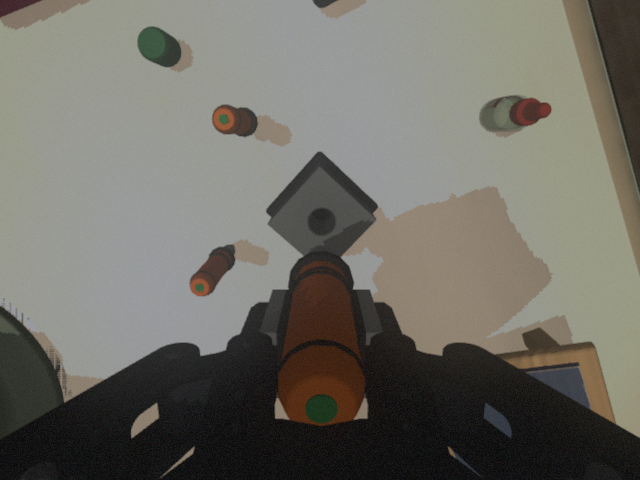

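```bash
cat > fit.py <<'E'
from h import *
from scipy.optimize import least_squares
def gpose(v):
    R=Ro.from_euler("z",v[2])*Ro.from_euler("y",-np.radians(20)); return R,np.array([v[0],v[1],.048])+R.apply([0,0,.006])
C={"TL":(.065,.073),"TR":(.065,-.073),"BR":(-.065,-.073)}
def fit(p,obs):
    def f(v):
        R,o=gpose(v); return np.ravel([proj(p,o+R.apply([*C[k],0]))-uv for k,uv in obs.items()])
    r=least_squares(f,[.53,-.27,0]); return r.x,r.fun
def spot(p,v,uv):
    R,o=gpose(v);c,d=ray(p,uv);n=R.apply([0,0,1]);X=c+d*((o-c)@n)/(d@n);return X,R.inv().apply(X-o)
E
python3 - <<'E'
from fit import *
np.set_printoptions(precision=4,suppress=True)
t=dict(np.load("t9.npz"));s=dict(np.load("s9.npz"))
g=lambda x,y:np.array([370+x/7.5-.45,185+y/7.5-.45])
v,e=fit(t,dict(TL=g(156,127),TR=g(562,142),BR=g(525,487)));print(v,e)
print("spot",spot(t,v,g(288,275)),spot(s,v,(391.6,199.8)))
R,o=gpose(v);n=R.apply([0,0,1]);print("n",n)
cv2.imwrite("pics/s9c.png",cv2.resize(s["pixels"][160:256,350:470],(750,600),interpolation=cv2.INTER_CUBIC))
E
```

```text
[ 0.5335 -0.2619 -0.0452] [-0.1726 -0.1499  0.0111 -0.1031  0.1642  0.2542]
spot (array([ 0.5437, -0.2416,  0.0578]), array([0.012 , 0.0208, 0.    ])) (array([ 0.5416, -0.2406,  0.057 ]), array([ 0.0098,  0.0217, -0.    ]))
n [-0.3417  0.0154  0.9397]
```

View pics/s9c.png

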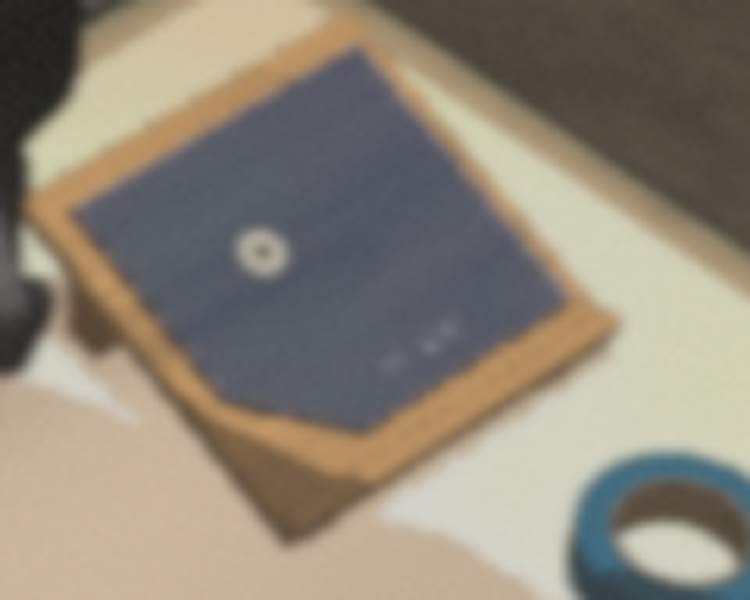

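```bash
cat >> fit.py <<'E'
S=np.array([.543,-.2412,.0577]);N=gpose([0,0,-.045])[0].apply([0,0,1])
def Rt(phi=-.44):
    x=-N;y=np.array([np.cos(phi),np.sin(phi),0]);y=y-x*(x@y);y/=np.linalg.norm(y);return Ro.from_matrix(np.c_[x,y,np.cross(x,y)])
E
python3 - <<'E'
from fit import *
for h in(.06,.03): print(S+N*(.092+h));go(S+N*(.092+h),Rt())
E
```

```text
[ 0.49106557 -0.23886137  0.20053328]
dx 3.17 dy 13.74 dz 20.39  rx 0.11 ry 0.79 rz 1.84
[ 0.50131578 -0.23932294  0.1723425 ]
dx 5.99 dy 14.68 dz 20.00  rx 0.11 ry 0.79 rz 1.84
```

{"api": "send_rows", "payload": {
  "rows": [
    {"dx": 0, "dy": 3, "dz": 4, "rx": 0, "ry": 0.1, "rz": 0.3, "fingers": 1},
    {"dx": 0, "dy": 7, "dz": 9, "rx": 0, "ry": 0.3, "rz": 0.8, "fingers": 1},
    {"dx": 1, "dy": 10, "dz": 14, "rx": 0.1, "ry": 0.5, "rz": 1.3, "fingers": 1},
    {"dx": 2, "dy": 12, "dz": 18, "rx": 0.11, "ry": 0.7, "rz": 1.7, "fingers": 1},
    {"dx": 3.2, "dy": 13.7, "dz": 20.4, "rx": 0.11, "ry": 0.79, "rz": 1.84, "fingers": 1},
    {"dx": 3.2, "dy": 13.7, "dz": 20.4, "rx": 0.11, "ry": 0.79, "rz": 1.84, "fingers": 1},
    {"dx": 3.2, "dy": 13.7, "dz": 20.4, "rx": 0.11, "ry": 0.79, "rz": 1.84, "fingers": 1},
    {"dx": 3.2, "dy": 13.7, "dz": 20.4, "rx": 0.11, "ry": 0.79, "rz": 1.84, "fingers": 1}
  ]
}}

```text
clock: 19.6
position: [0.4911, -0.2377, 0.2007]
tool_rot: [1.986, 1.221, -0.046]
force: [0.2, 0.6, -1.4]
grip_width: 0.0227
```

```bash
python3 - <<'E'
from fit import *
np.set_printoptions(precision=4,suppress=True)
t=grab_frame("top");s=grab_frame("scene");w=grab_frame("wrist")
for n,p in zip("tsw",(t,s,w)):
  cv2.imwrite(f"pics/{n}10.png",p["pixels"]);np.savez(f"{n}10.npz",**p)
go(S+N*.122,Rt()); print(telemetry.observe()["force"],telemetry.observe()["qpos"])
p,r=tool();T=p+r.apply([.092,0,0]);print("tip",T,"proj",proj(s,T),proj(t,T),"spotproj",proj(w,S),proj(s,S))
c=proj(s,T).astype(int);cv2.imwrite("pics/s10c.png",cv2.resize(s["pixels"][c[1]-40:c[1]+40,c[0]-50:c[0]+50],(750,600),interpolation=cv2.INTER_CUBIC));print(c)
E
```

```text
dx 3.01 dy 0.04 dz 0.07  rx 0.01 ry 0.00 rz -0.00
[-0.0763 -0.6507 -1.1919] [ 0.5861  0.3335 -0.2088  2.1008 -0.1353  0.3882  0.0559]
tip [ 0.5225 -0.2395  0.1141] proj [399.4063 186.0981] [411.3211 226.3804] spotproj [322.6105 229.505 ] [391.3886 199.1496]
[399 186]
```

View pics/s10c.png

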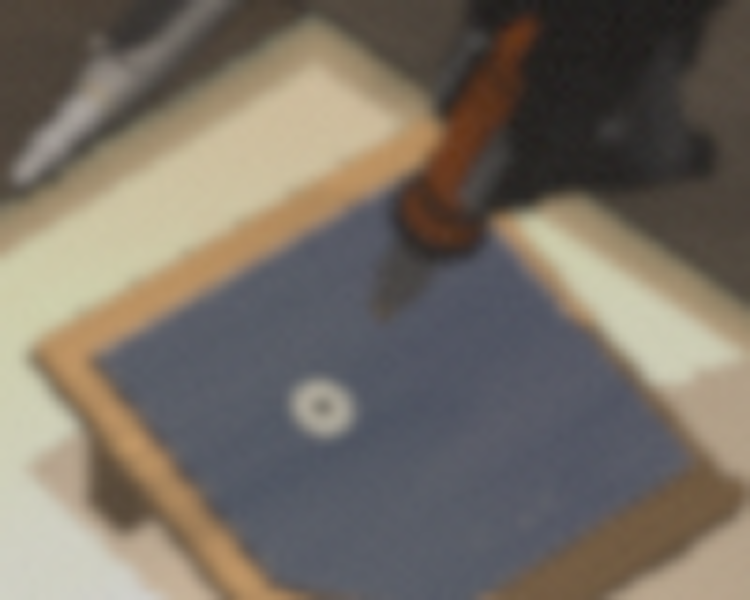

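View pics/w10.png

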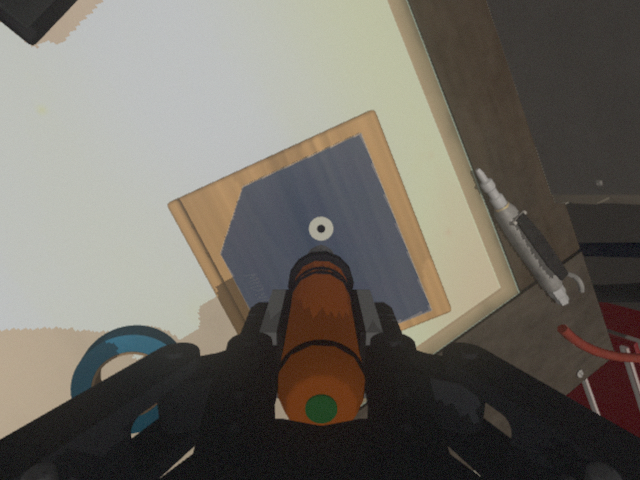

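View pics/t10.png

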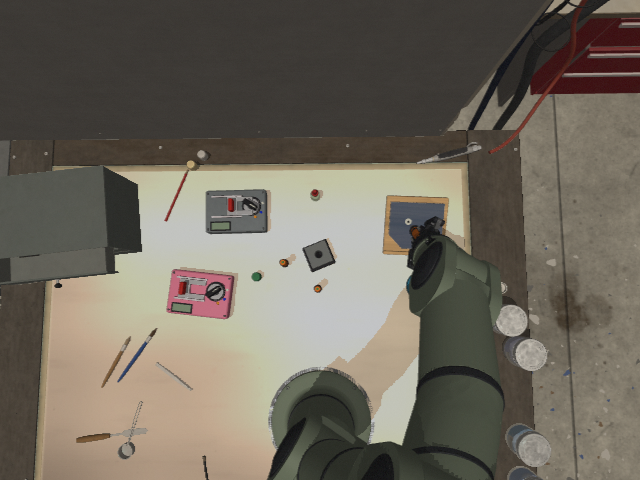

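{"api": "send_rows", "payload": {
  "rows": [
    {"dx": 1, "dy": 0.05, "dz": 0.05, "rx": 0, "ry": 0, "rz": 0, "fingers": 1},
    {"dx": 2, "dy": 0.05, "dz": 0.05, "rx": 0, "ry": 0, "rz": 0, "fingers": 1},
    {"dx": 3, "dy": 0.05, "dz": 0.05, "rx": 0, "ry": 0, "rz": 0, "fingers": 1},
    {"dx": 4, "dy": 0.05, "dz": 0.05, "rx": 0, "ry": 0, "rz": 0, "fingers": 1},
    {"dx": 4.8, "dy": 0.05, "dz": 0.05, "rx": 0, "ry": 0, "rz": 0, "fingers": 1},
    {"dx": 5.2, "dy": 0.05, "dz": 0.05, "rx": 0, "ry": 0, "rz": 0, "fingers": 1},
    {"dx": 5.4, "dy": 0.05, "dz": 0.05, "rx": 0, "ry": 0, "rz": 0, "fingers": 1},
    {"dx": 5.4, "dy": 0.05, "dz": 0.05, "rx": 0, "ry": 0, "rz": 0, "fingers": 1}
  ]
}}

```text
clock: 20.75
position: [0.5094, -0.2403, 0.1497]
tool_rot: [1.986, 1.221, -0.047]
force: [0.2, -0.5, -0.9]
grip_width: 0.0223
```

```bash
python3 - <<'E'
from fit import *
np.set_printoptions(precision=4,suppress=True)
s=grab_frame("scene");t=grab_frame("top");w=grab_frame("wrist")
go(S+N*.092,Rt())
for k in range(3):
  o=telemetry.observe();print(o["force"],o["force"]@N,o["position"])
  grab_frame("wrist")
p,r=tool();T=p+r.apply([.092,0,0]);print("tip",T,"proj",proj(s,T),proj(s,S))
c=proj(s,T).astype(int);cv2.imwrite("pics/s11c.png",cv2.resize(s["pixels"][c[1]-32:c[1]+32,c[0]-40:c[0]+40],(750,600),interpolation=cv2.INTER_CUBIC));print(c)
cv2.imwrite("pics/w11c.png",cv2.resize(w["pixels"][180:308,240:400],(750,600),interpolation=cv2.INTER_CUBIC));print(proj(w,S))
c=proj(t,S).astype(int);cv2.imwrite("pics/t11c.png",cv2.resize(t["pixels"][c[1]-24:c[1]+24,c[0]-30:c[0]+30],(750,600),interpolation=cv2.INTER_CUBIC))
E
```

```text
dx 0.61 dy -0.02 dz -0.07  rx 0.00 ry 0.00 rz -0.01
[ 0.6996 -0.4951 -0.5549] -0.768136970437991 [ 0.5094 -0.2404  0.1499]
[ 0.0206 -0.1244 -1.2488] -1.1824575321696214 [ 0.5094 -0.2404  0.1498]
[-0.081   0.2089 -1.2309] -1.1258017050182645 [ 0.5094 -0.2404  0.1498]
tip [ 0.5409 -0.2418  0.0633] proj [392.4431 197.7444] [391.3886 199.1496]
[392 197]
[321.9673 247.5343]
```

View pics/s11c.png

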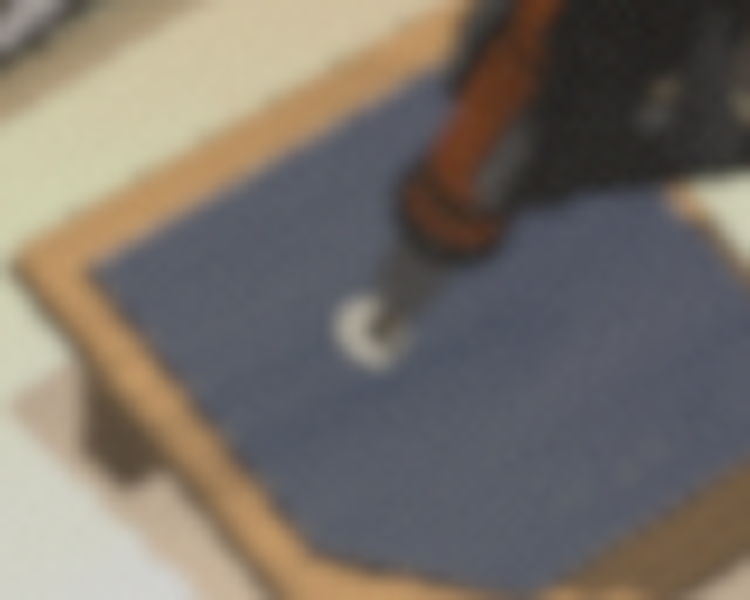

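View pics/w11c.png

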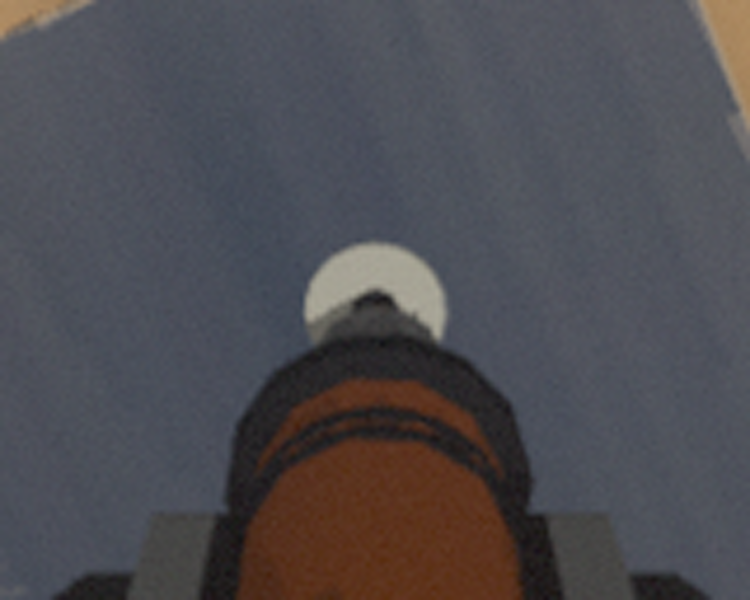

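{"api": "send_rows", "payload": {
  "rows": [
    {"dx": 0.2, "dy": 0, "dz": -0.05, "rx": 0, "ry": 0, "rz": 0, "fingers": 1},
    {"dx": 0.4, "dy": 0, "dz": -0.05, "rx": 0, "ry": 0, "rz": 0, "fingers": 1},
    {"dx": 0.6, "dy": 0, "dz": -0.05, "rx": 0, "ry": 0, "rz": 0, "fingers": 1},
    {"dx": 0.7, "dy": 0, "dz": -0.05, "rx": 0, "ry": 0, "rz": 0, "fingers": 1},
    {"dx": 0.8, "dy": 0, "dz": -0.05, "rx": 0, "ry": 0, "rz": 0, "fingers": 1},
    {"dx": 0.85, "dy": 0, "dz": -0.05, "rx": 0, "ry": 0, "rz": 0, "fingers": 1},
    {"dx": 0.85, "dy": 0, "dz": -0.05, "rx": 0, "ry": 0, "rz": 0, "fingers": 1},
    {"dx": 0.85, "dy": 0, "dz": -0.05, "rx": 0, "ry": 0, "rz": 0, "fingers": 1}
  ]
}}

```text
clock: 22.05
position: [0.5125, -0.24, 0.1418]
tool_rot: [1.986, 1.221, -0.047]
force: [-1.5, 0.7, 1.3]
grip_width: 0.0227
```

```bash
python3 - <<'E'
from fit import *
for k in range(8):
  o=telemetry.observe();print(o["force"].round(2),(o["force"]@N).round(2))
  grab_frame("wrist")
go(S+N*.092,Rt())
E
```

```text
[-1.53  0.67  1.26] 1.72
[-1.08  0.5   1.99] 2.24
[-0.87 -0.12  0.91] 1.14
[-1.37  0.07  1.66] 2.03
[-1.11 -0.01  1.93] 2.2
[-1.25  0.67  1.02] 1.39
[-0.75 -0.5   2.15] 2.27
[-0.96  0.2   1.08] 1.34
dx -0.26 dy -0.01 dz -0.01  rx 0.00 ry 0.00 rz -0.00
```

{"api": "send_rows", "payload": {
  "rows": [
    {"dx": 0.05, "dy": 0, "dz": 0, "rx": 0, "ry": 0, "rz": 0, "fingers": 1},
    {"dx": 0.08, "dy": 0, "dz": 0, "rx": 0, "ry": 0, "rz": 0, "fingers": 1},
    {"dx": 0.08, "dy": 0, "dz": 0, "rx": 0, "ry": 0, "rz": 0, "fingers": 1},
    {"dx": 0.08, "dy": 0, "dz": 0, "rx": 0, "ry": 0, "rz": 0, "fingers": 1},
    {"dx": 0.08, "dy": 0, "dz": 0, "rx": 0, "ry": 0, "rz": 0, "fingers": 1},
    {"dx": 0.08, "dy": 0, "dz": 0, "rx": 0, "ry": 0, "rz": 0, "fingers": 1},
    {"dx": 0.08, "dy": 0, "dz": 0, "rx": 0, "ry": 0, "rz": 0, "fingers": 1},
    {"dx": 0.08, "dy": 0, "dz": 0, "rx": 0, "ry": 0, "rz": 0, "fingers": 1}
  ]
}}

```text
clock: 23.45
position: [0.5128, -0.24, 0.141]
tool_rot: [1.986, 1.221, -0.047]
force: [-0.4, 0.9, 2.2]
grip_width: 0.0226
```

```bash
python3 - <<'E'
from fit import *
F=[]
for k in range(14):
  o=telemetry.observe();F.append(o["force"]@N)
  w=grab_frame("wrist")
print(np.mean(F),np.std(F),o["clock"],o["grip_width"],o["qd"].round(3))
go(S+N*.092,Rt())
s=grab_frame("scene");t=grab_frame("top")
c=proj(s,S).astype(int);cv2.imwrite("pics/s12c.png",cv2.resize(s["pixels"][c[1]-32:c[1]+32,c[0]-40:c[0]+40],(750,600),interpolation=cv2.INTER_CUBIC))
cv2.imwrite("pics/w12c.png",cv2.resize(w["pixels"][180:436,160:480],(750,600),interpolation=cv2.INTER_CUBIC))
a=t["pixels"];cv2.imwrite("pics/t12c.png",cv2.resize(a[185:305,200:350],(750,600),interpolation=cv2.INTER_CUBIC))
E
```

```text
2.0500089368170364 0.4090503542785085 24.1 0.022676821745509564 [ 0.     0.001  0.001 -0.     0.001 -0.    -0.001]
dx -0.34 dy -0.01 dz -0.02  rx 0.00 ry 0.00 rz -0.00
```

View pics/s12c.png

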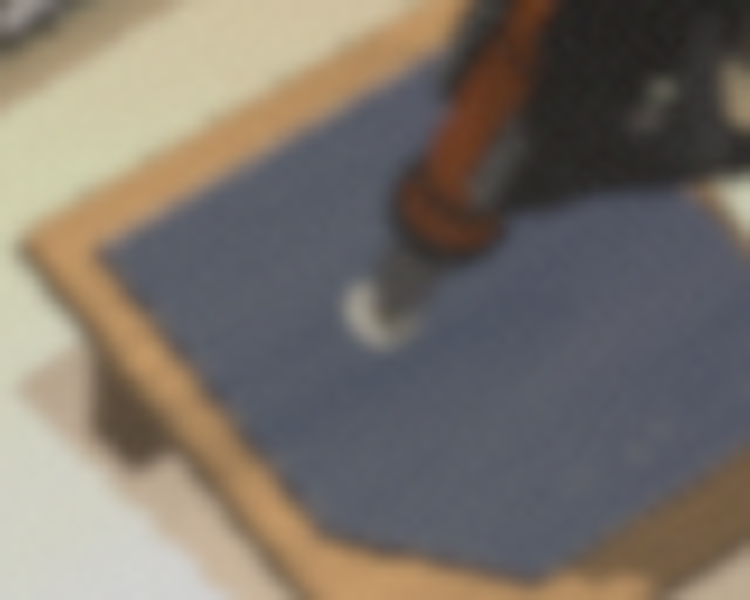

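View pics/w12c.png

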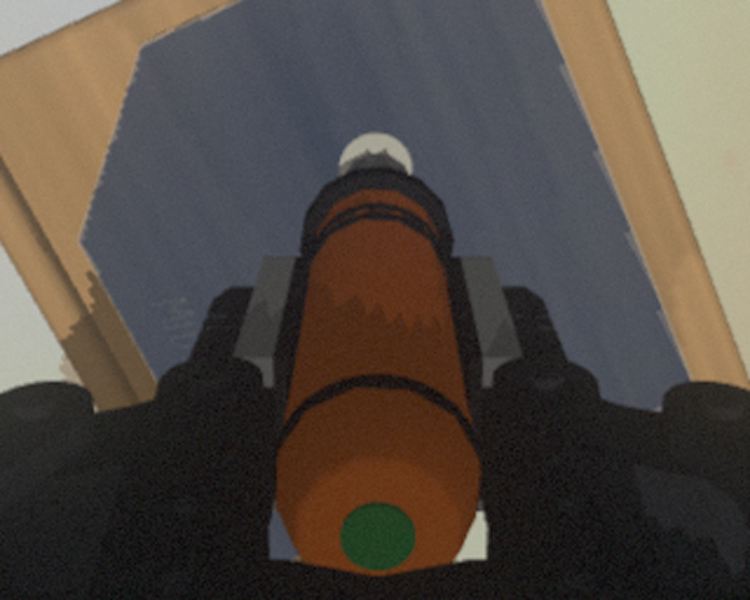

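View pics/t12c.png

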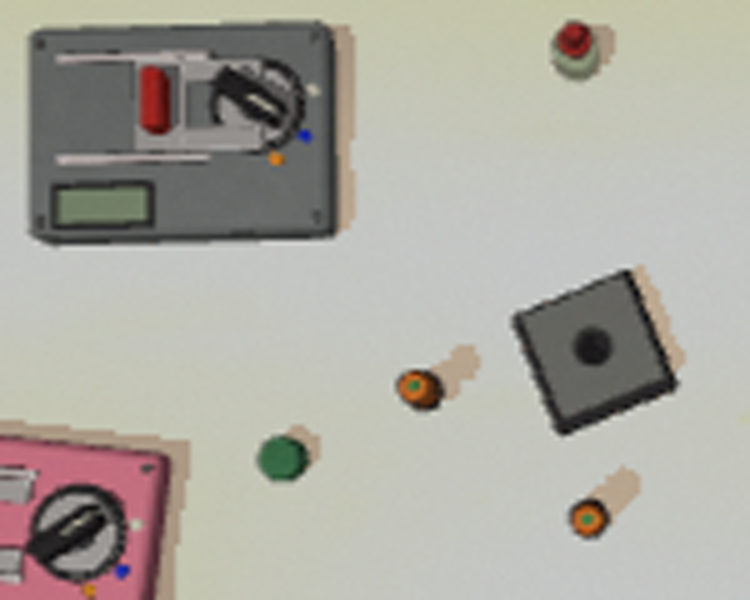

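```bash
python3 - <<'E'
from workcell import job
print(job.job_done())
E
```

```text
the job is handed in; nothing more can be done
None
```

The job is handed in at about 24 s of the 61 s allowed, with the probe still held on the white spot. No verdict was reported.

- **Dial:** I turned it until the pointer read about 1.30 rad, on the blue dot. After the lock was closed its direction still matched (-2.160 against a wanted -2.16 rad).
- **Lock:** I slid it until the tool stopped at y = 0.2444 m. That fits the home position of about 0.2445 m, and the push on the tool rose to about 7 N there.
- **Probe:** I took the one standing in the stand, which is the largest of the three. The last pictures show the stand empty.
- **Tip on the glass:** The tip is on the spot to about 1–2 mm by my fit of the glass and by the scene and wrist pictures. The tool is square to the glass by that fit.
- **Force:** The mean force along the glass normal is about 3.2 N after taking off the weight reading, which is about half way in (5 mm).
- **Other objects:** In the last top pictures the dropper bottle, green pot and tape look to be where they were at the start.

One check disagreed: the measured geometry alone gives 3.4 mm of press instead of 5 mm. Both values are inside the 2–8 mm limit.

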